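# Make up the breakfast and supper carriers

### The arm

A 6-joint arm with a two-finger parallel gripper is mounted at the origin on a cart in front of the work surface, level with it; the furniture and walls round the work are solid. World frame = base frame: x ahead of the robot, y to its left, z up, the work surface at z = 0. Lengths are in m, angles in rad, forces in N, time in s.
With the tool pointing down it reaches from about 0.35 to 0.85 m from the base axis. Payload 8.1 kg.
Tool frame: the origin (TCP) lies midway between the tips of the shut fingers; the grasp point (between the pads) lies 19 mm behind it; z points along the fingers, y is the direction in which the jaws open and shut (so a half turn about z gives the same grasp; the last joint's range is limited). The gripper opens to 93 mm and grips with 3 to 60 N. Pads are 15 mm wide; open, the fingers measure 128 mm over their backs; the gripper's body (75 mm by 188 mm) begins 65 mm behind the grasp point.
Start: joints at [1.063, 0.13, 1.488, -0, 1.523, -0.085], TCP at [0.246, 0.547, 0.219] pointing down, gripper open.
Joint ranges: [-2.96, 2.96], [-0.89, 2.26], [0.02, 2.5], [-1.34, 4.48], [0, 2.73], [-2.66, 2.66]. Speed limits (rad/s): [2.39, 2.39, 2.79, 3.14, 3.14, 3.14].

### API

Orientations are given as a rotation vector (axis times angle).
In Python, from plant import robot gives the robot as it stands. The module is installed in compiled form; this text tells all that it offers.
- The arm moves only by the shell command python3 -m pendant 'ROWS' [FORCE]. ROWS is JSON, a list of rows, each an object with "translation": the shift along the tool's x, y, z in mm, a list of three; "twist": the turn, a rotation vector about the tool's x, y, z in rad, a list of three; "grip": the opening, from -1 (shut) to 1 (fully open). A call has exactly 10 rows; each row shifts and turns the pose as measured when the row begins, along the tool's axes as they then stand; what a row does not reach is not made up. A row lasts 1/10 s, in which the tool goes at most 50 mm and 8.59 degrees, less where a joint would pass 70% of its speed; a pose out of reach is approached as far as the arm can. A call is refused whole if a number of a shift passes 50 or a number of a turn 0.15, either way. A call with a gripper value outside its range is refused whole. The fingers move at their own pace and stop on an object; FORCE is the grip in N (left out, the last holds). Time passes only in rows, so rows that do not move let the fingers close, or fill a call up. It gives the time, the measured TCP pose, the force and the opening at its end, in the units of the state.
- robot.read_state(): the state, without advancing time (a new reading comes with each control period).
- robot.read_camera(name): name is "side" or "top" or "wrist"; returns (picture, depth): 384x512x3 uint8, red, green, blue; 384x512 float32, m along the optical axis (not along the pixel's ray), 0 where there is no reading.
- robot.camera_info(name): a dict with "vertical_fov" (degrees; the focal length in pixels is half the picture's height over the tangent of half this angle, whatever the lens; pixels are square), "cx", "cy" (the principal point, pixels), "cam_to_world" (4x4, takes a point from camera to world coordinates). Camera axes: x right, y up, looking along -z (the intrinsics and any distortion apply to the point x, -y, -z); pixel columns grow to the right and rows downward; lengths in m; the calibration is good to about 2 mm. A picture is of the moment at which its call begins: read the wrist's pose just before it. camera_info takes no time and is no camera call; for the wrist camera it gives the pose at the moment of the call.
- robot.close_job(): hands the job in, once; it reports no verdict.
The state is a dict: "t": time; "q": joint angles; "dq": joint speeds; "joint_torque": joint torques, N m; "tool_pos": TCP position; "orientation": TCP orientation; "force": force on the tool from outside, world axes, zero at the start; "wrist_torque": the same for the moment, N m; "opening": finger opening in m.
Only numpy, scipy, OpenCV 4.12 (cv2) and the standard library are available. Lean on these libraries where they do the work, as an engineer would, in place of code of your own. Each camera call takes 0.05 s, during which the arm holds its last target. There are 200 camera calls.

### The job

Make up the two table carriers from the stock on the worktop: stand the jam jar in the round well of the sage-green breakfast carrier and lay the teaspoon flat in its slot, and put the pepper mill in the larger round well, the red-capped spice jar in the smaller round well and the lemon in the oblong well of the dark-wood supper carrier. Everything must sit right down in its own well; set the jars and the mill down upright rather than dropping them. Leave the spotted mug and the yellow peeler where they are.

Things in the scene. Friction and masses are not known exactly. Their poses are not given: they have to be found in the camera images.
- jam_jar: Jam jar of pink-red jam with a pale metal lid and a strawberry label; round, 62 mm across, 99 mm high, 0.3 to 0.55 kg. Origin: centre of its underside, z up. Grip it across the round, 60 to 85 mm above its underside.
- teaspoon: Small white metal teaspoon lying flat, bowl up; 139 long, 30 wide at the bowl, 10 high. Origin: under the middle of its length, x along its length (the bowl end at +x), z up. Taken across its length at the origin; there it fills about 20 mm between the fingers.
- pepper_mill: Turned wooden pepper mill, upright; body 58 mm across, round head 48 mm across from 123 to 159 mm up, small metal knob on top, 170 mm high in all, 0.13 to 0.25 kg. Origin: centre of its underside, z up. The head does not turn; it can be gripped by the head, 140 mm up.
- spice_jar: Spice jar with a big red cap, glass body with a brown label, upright; 42 mm across, cap 45 mm across from 85 to 106 mm up, 106 mm high. Origin: centre of its underside, z up. Grip it by the cap or body.
- lemon_mid (a point): Middle of the yellow lemon, 29 mm above the worktop while it lies there; x along its long axis. The lemon is 83 mm long and 58 mm thick and can roll about its long axis. Grip it across the 58 mm.
- breakfast_carrier: Breakfast carrier: sage-green painted block 172 (x) x 182 (y) x 24 mm, fixed; steel bows on both y ends stick out 20. Origin: centre of underside, z up. Jam well: round, 76 across, centre x 0, y +43, floor at z 10. Spoon slot: along x, 157 x 42, centre x 0, y -45, floor at z 16; a finger notch (x -22 to 22, y -88 to -6, floor at z 10) crosses its middle. The spoon may lie either way round.
- supper_carrier: Supper carrier: dark-wood block 172 (x) x 182 (y) x 24 mm, fixed; bows on both y ends stick out 20. Origin: centre of underside, z up. Wells, all with floor at z 10: larger round one for the mill, 72 across, centre x -36, y +46; smaller round one for the spice jar, 60 across, centre x -36, y -45; oblong one for the lemon, 72 (x) x 98 (y), centre x +42, y 0, lemon's long axis along y.
- spotted_mug: White mug with dark spots, 82 mm across and 91 mm high, behind the stock, near the wall cabinets' lower front edge (x 0.64 m, 0.50 m up); stays where it is. Origin: underside, midway between handle and far wall.
- peeler: Yellow vegetable peeler, 170 mm long, 25 wide, 18 high, lying on the right-hand worktop; stays where it is. Origin: under the middle of its length, x along it.

How it is judged:
At the end, for the whole second after the job is handed in: Jam jar, pepper mill and spice jar upright (within 7 degrees) on the floors of their own wells, within 12 mm of centre; teaspoon flat in the slot, within 12 degrees of its line and 15 mm of its middle; lemon down in its oblong well, within 14 mm of its middle; all at rest (x of jam_jar in the frame of breakfast_carrier between -0.012 and 0.012 m and y of jam_jar in the frame of breakfast_carrier between 0.031 and 0.055 m and z of jam_jar in the frame of breakfast_carrier below 0.016 m and angle between each of jam_jar, pepper_mill, spice_jar's own z axis and vertical below 0.12 rad and linear speed of each of jam_jar, teaspoon, pepper_mill, spice_jar below 0.02 m/s and x of teaspoon in the frame of breakfast_carrier between -0.015 and 0.015 m and y of teaspoon in the frame of breakfast_carrier between -0.057 and -0.033 m and z of teaspoon in the frame of breakfast_carrier below 0.022 m and angle between the x axis of teaspoon and the x axis of breakfast_carrier, either way round below 0.2 rad and x of pepper_mill in the frame of supper_carrier between -0.048 and -0.024 m and y of pepper_mill in the frame of supper_carrier between 0.034 and 0.058 m and z of each of pepper_mill, spice_jar in the frame of supper_carrier below 0.016 m and x of spice_jar in the frame of supper_carrier between -0.048 and -0.024 m and y of spice_jar in the frame of supper_carrier between -0.057 and -0.033 m and x of lemon_mid in the frame of supper_carrier between 0.03 and 0.054 m and y of lemon_mid in the frame of supper_carrier between -0.014 and 0.014 m and z of lemon_mid in the frame of supper_carrier below 0.047 m); the robot touches nothing.
It fails at once if the jam jar, pepper mill or spice jar is dropped (falls free by more than about 25 mm) ((linear speed of jam_jar above 0.7 m/s and contact force between the fingers and jam_jar below 0.05 N) or (linear speed of pepper_mill above 0.7 m/s and contact force between the fingers and pepper_mill below 0.05 N) or (linear speed of spice_jar above 0.7 m/s and contact force between the fingers and spice_jar below 0.05 N)).
It fails at once if the spotted mug or the yellow peeler is shifted by more than 30 mm (distance of any of spotted_mug, peeler from where it was at the start of the episode above 0.03 m).
It also fails if it takes over 134 s, if anything falls off the work surface, if the arm or the gripper's body presses on something with over 40 N, if the wrist force passes 120 N, or if a joint passes its speed limit or range.

## Working session

There is one attempt and no reset: what is moved stays moved. The work goes in short steps, Python scripts to look and compute and a shell command to move; the robot and the scene stay as the last step left them, time stands still between calls to the robot, and variables do not carry over. Pictures are saved under pics/ and viewed, about 12 in all and at most 16, crops included, and the job is handed in when it is done.

```bash
mkdir -p pics; python3 - <<'E'
from plant import robot
import cv2, numpy as np
s=robot.read_state(); print(s)
for n in ("top","side","wrist"):
    i=robot.camera_info(n); print(n,i)
    p,d=robot.read_camera(n); np.savez(f"pics/{n}0.npz",p=p,d=d,**{k:np.array(v) for k,v in i.items()})
    cv2.imwrite(f"pics/{n}0.png",p[:,:,::-1])
E
```

```text
{'t': 0.0, 'q': array([ 1.06264285e+00,  1.31122113e-01,  1.48926659e+00,  1.14993076e-05,
        1.52303799e+00, -8.53812491e-02]), 'dq': array([ 0.00132997, -0.00241643, -0.00071395,  0.00155147, -0.00015065,
        0.00072248]), 'joint_torque': array([ 1.57692673e-03, -5.59833884e+01, -4.91771185e+01,  7.68517004e-02,
        3.54469148e-02, -2.03731556e-04]), 'tool_pos': array([0.24585789, 0.54668293, 0.21761777]), 'orientation': array([-6.59040171e-01, -3.07112753e+00,  2.74921584e-03]), 'force': array([-0.8975996 , -0.28227121, -0.5657279 ]), 'wrist_torque': array([ 0.0140513 , -0.00936519,  0.03007928]), 'opening': 0.09283334865257621}
top {'vertical_fov': 56.6698622854766, 'cx': 257.9924965890306, 'cy': 190.93951745968073, 'cam_to_world': array([[ 0.02503162,  0.98323558, -0.18061343,  0.24618633],
       [-0.99963092,  0.0265262 ,  0.00586405, -0.03989402],
       [ 0.01055673,  0.18039998,  0.98353668,  1.33582772],
       [ 0.        ,  0.        ,  0.        ,  1.        ]])}
side {'vertical_fov': 50.22606938697923, 'cx': 246.10082605426695, 'cy': 186.2896748084897, 'cam_to_world': array([[ 0.81101328,  0.50844617, -0.28937855,  0.17649239],
       [-0.58494654,  0.71299269, -0.3866251 , -0.44445371],
       [ 0.00974674,  0.48282907,  0.87566038,  1.03297286],
       [ 0.        ,  0.        ,  0.        ,  1.        ]])}
wrist {'vertical_fov': 58.95187824666712, 'cx': 259.5656395111242, 'cy': 187.2453134080479, 'cam_to_world': array([[ 0.41026409, -0.8847898 , -0.22097599,  0.18482256],
       [ 0.91196422,  0.39746434,  0.10170235,  0.57405568],
       [-0.00215513, -0.24324701,  0.96996198,  0.38402656],
       [ 0.        ,  0.        ,  0.        ,  1.        ]])}
```

View pics/top0.png

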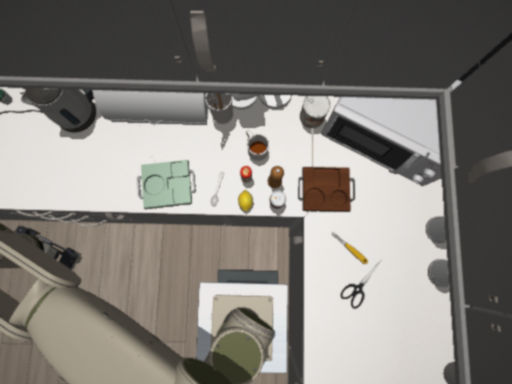

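View pics/side0.png

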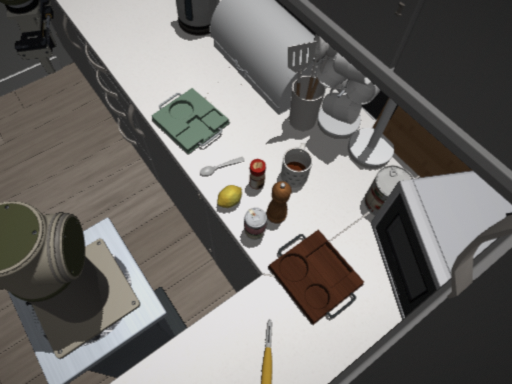

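The top view shows the green carrier at (166,184), spoon (217,188), lemon (246,200), red-capped jar (246,173), mill (277,176), jam jar (278,199), mug (258,148) and dark carrier (327,189). The peeler is at (350,247). The side view shows the same layout.

```bash
cat > h.py <<'E'
import numpy as np, cv2
def load(f): return dict(np.load(f))
def fl(i,h=384): return h/2/np.tan(np.radians(float(i["vertical_fov"]))/2)
def cloud(i):
    d=i["d"]; f=fl(i); v,u=np.mgrid[0:d.shape[0],0:d.shape[1]]
    c=np.stack([(u-i["cx"])/f*d,-(v-i["cy"])/f*d,-d,np.ones_like(d)],-1)
    P=c@np.array(i["cam_to_world"]).T; P=P[...,:3].copy(); P[d==0]=np.nan; return P
def ray(i,u,v,z):
    f=fl(i); M=np.array(i["cam_to_world"]); r=M[:3,:3]@np.array([(u-i["cx"])/f,-(v-i["cy"])/f,-1]); o=M[:3,3]
    return o+r*(z-o[2])/r[2]
E
python3 - <<'E'
from h import *
np.set_printoptions(precision=4,suppress=True)
for n in ("top","side"):
    i=load(f"pics/{n}0.npz"); P=cloud(i); p=i["p"]; hsv=cv2.cvtColor(p,cv2.COLOR_RGB2HSV); H,S,V=[hsv[...,k].astype(int) for k in range(3)]
    X,Y,Z=P[...,0],P[...,1],P[...,2]
    tab=(X>.3)&(X<.65)&(Y>-.45)&(Y<.45)
    print(n,"table z",np.nanmedian(Z[tab&(S<30)&(V>180)&(abs(Z)<.02)]))
    reg=tab&(Z>.02)&(Z<.2)
    k,l,st,c=cv2.connectedComponentsWithStats(reg.astype(np.uint8),connectivity=4)
    for j in range(1,k):
        m=l==j
        if st[j,4]<25: continue
        q=P[m]; print("blob px",c[j],st[j,4],"min",np.nanmin(q,0),"max",np.nanmax(q,0),"top",np.nanmedian(q[q[:,2]>np.nanmax(q[:,2])-.006],0),"rgb",np.median(p[m],0))
    for nm,m in dict(yellow=(H>20)&(H<35)&(S>150)&(V>100)&(X>.2),red=((H<5)|(H>174))&(S>150)&(V>110)&tab,green=(H>40)&(H<90)&(S>25)&(S<150)&tab,dark=(V<110)&(S>100)&tab).items():
        k,l,st,c=cv2.connectedComponentsWithStats(m.astype(np.uint8))
        for j in range(1,k):
            if st[j,4]<40: continue
            q=P[l==j]; r=cv2.minAreaRect(q[:,:2][~np.isnan(q[:,0])].astype(np.float32)*1000)
            print(nm,c[j],st[j,4],"med",np.nanmedian(q,0),"zmax",np.nanmax(q[:,2]),"rect",np.round(r[0],1),np.round(r[1],1),round(r[2],1))
    c=cv2.resize(p[130:225,135:365] if n=="top" else p[80:330,140:400],None,fx=3,fy=3,interpolation=2) 
    cv2.imwrite(f"pics/{n}0c.png",c[:,:,::-1])
E
```

```text
top table z 0.00010684673048133586
blob px [366.504 148.192] 125 min [ 0.6332 -0.4498  0.0201] max [ 0.65   -0.4164  0.1987] top [ 0.6397 -0.4429  0.1979] rgb [36. 37. 37.]
blob px [257.0562 152.975 ] 160 min [ 0.6098 -0.0797  0.02  ] max [ 0.6493 -0.0021  0.094 ] top [ 0.6229 -0.0493  0.0905] rgb [119.   93.   84.5]
blob px [184.2135 166.6517] 89 min [0.5413 0.2156 0.0203] max [0.6037 0.248  0.03  ] top [0.5732 0.2338 0.0259] rgb [171. 195. 174.]
blob px [159.6512 184.7994] 972 min [0.4189 0.2045 0.02  ] max [0.5942 0.4013 0.0331] top [0.4975 0.32   0.028 ] rgb [163. 187. 166.]
blob px [245.2914 173.0743] 175 min [ 0.5216 -0.0207  0.0221] max [0.5646 0.0221 0.112 ] top [0.5423 0.0002 0.1078] rgb [197.  95.  71.]
blob px [275.313  175.3855] 262 min [ 0.5077 -0.1323  0.0215] max [ 0.5595 -0.0832  0.1717] top [ 0.5336 -0.109   0.1697] rgb [117.   86.   48.5]
blob px [327.0223 188.6408] 1030 min [ 0.4237 -0.3935  0.02  ] max [ 0.5906 -0.2156  0.0329] top [ 0.5067 -0.3128  0.0281] rgb [92. 54. 34.]
blob px [244.5595 199.6865] 252 min [ 0.4126 -0.0265  0.0275] max [0.4918 0.0294 0.0633] t
[... 2365 characters left out ...]
] 81 med [ 0.5434 -0.0046  0.1044] zmax 0.10831879618650686 rect [545.   -0.3] [37.5 37.6] 46.9
green [189.6798 119.9966] 2642 med [0.509  0.2949 0.0186] zmax 0.02831904287922571 rect [509.2 308.7] [166.3 197.4] 7.7
dark [256.7258 172.9839] 62 med [ 0.5314 -0.0163  0.0946] zmax 0.10554807290460388 rect [534.2 -11.7] [12.6 37.7] 44.4
dark [277.8897 205.0617] 535 med [ 0.5207 -0.1219  0.076 ] zmax 0.1550855672839826 rect [ 530.  -111.6] [45.2 49.4] 52.9
dark [229.6346 203.8269] 52 med [ 0.4373 -0.0241  0.0341] zmax 0.042462018707039806 rect [438.3 -19. ] [14.5 59.1] 68.5
dark [315.4185 275.85  ] 4507 med [ 0.5029 -0.3083  0.0185] zmax 0.029963973607779026 rect [ 506.8 -304.5] [167.6 175.7] 0.5
```

View pics/top0c.png

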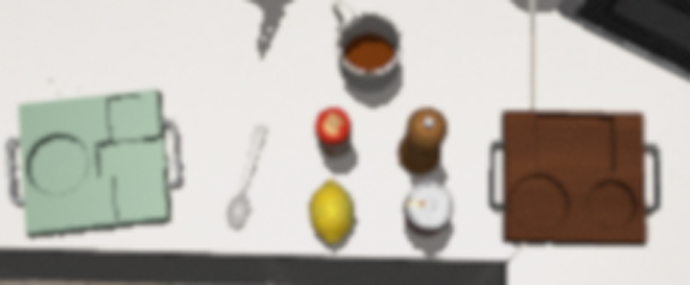

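Both cameras agree within 2–3 mm. Next I'll raise the tool and move it to a viewpoint over the middle, with tool x pointing to −X, for a close wrist picture.

```bash
cat >> h.py <<'E'
from scipy.spatial.transform import Rotation as Ro
def go(x,y,z,ang=None):
    "print shift (tool axes, mm) to world point and tool-z twist to bring tool x to world angle ang (deg)"
    from plant import robot
    s=robot.read_state(); R=Ro.from_rotvec(s["orientation"]).as_matrix()
    d=R.T@(np.array([x,y,z])-s["tool_pos"])*1000
    a=np.degrees(np.arctan2(R[1,0],R[0,0])); tgt=a if ang is None else ang
    al=np.radians(tgt); Rt=np.array([[np.cos(al),np.sin(al),0],[np.sin(al),-np.cos(al),0],[0,0,-1]])
    tw=Ro.from_matrix(R.T@Rt).as_rotvec()
    d2=Rt.T@(np.array([x,y,z])-s["tool_pos"])*1000
    print("t %.2f tcp"%s["t"],np.round(s["tool_pos"],4),"ang %.1f"%a,"open %.4f"%s["opening"],"F",np.round(s["force"],1),"| shift now",np.round(d,1),"| twist",np.round(tw,3),"shift after twist",np.round(d2,1))
def snap(n,tag):
    from plant import robot
    i=robot.camera_info(n); p,d=robot.read_camera(n)
    i.update(p=p,d=d); np.savez(f"pics/{n}{tag}.npz",**i); cv2.imwrite(f"pics/{n}{tag}.png",p[:,:,::-1]); return i
E
python3 -m pendant '[{"translation":[0,0,-30],"twist":[0,0,-0.14],"grip":1},{"translation":[0,0,-30],"twist":[0,0,-0.14],"grip":1},{"translation":[0,0,-25],"twist":[0,0,-0.14],"grip":1},{"translation":[-22,-44,0],"twist":[0,0,0],"grip":1},{"translation":[-22,-44,0],"twist":[0,0,0],"grip":1},{"translation":[-22,-44,0],"twist":[0,0,0],"grip":1},{"translation":[-22,-44,0],"twist":[0,0,0],"grip":1},{"translation":[-22,-44,0],"twist":[0,0,0],"grip":1},{"translation":[-22,-44,0],"twist":[0,0,0],"grip":1},{"translation":[-22,-44,0],"twist":[0,0,0],"grip":1}]'
python3 -c "
from h import *; go(.45,.13,.30,180)"
```

```text
t: 1.15
tool_pos: [0.4041, 0.2369, 0.3019]
orientation: [0.041, -3.136, 0.012]
force: [0.9, 1.2, 0.9]
opening: 0.0929
t 1.15 tcp [0.4041 0.2369 0.3019] ang -178.5 open 0.0929 F [0.9 1.2 0.9] | shift now [ -43.1 -108.     2.5] | twist [-0.008 -0.005  0.026] shift after twist [ -45.9 -106.9    1.9]
```

```bash

python3 -m pendant '[{"translation":[-15,-36,0],"twist":[0,0,0.026],"grip":1},{"translation":[-15,-36,0],"twist":[0,0,0],"grip":1},{"translation":[-15,-36,0],"twist":[0,0,0],"grip":1},{"translation":[0,0,0],"twist":[0,0,0],"grip":1},{"translation":[0,0,0],"twist":[0,0,0],"grip":1},{"translation":[0,0,0],"twist":[0,0,0],"grip":1},{"translation":[0,0,0],"twist":[0,0,0],"grip":1},{"translation":[0,0,0],"twist":[0,0,0],"grip":1},{"translation":[0,0,0],"twist":[0,0,0],"grip":1},{"translation":[0,0,0],"twist":[0,0,0],"grip":1}]'
python3 - <<'E'
from h import *; go(.45,.0,.30,180); snap("wrist",1)
E
```

```text
t: 2.15
tool_pos: [0.4508, 0.1227, 0.3011]
orientation: [-0.006, -3.135, 0.013]
force: [-0.3, 1.3, 0.1]
opening: 0.0928
t 2.15 tcp [0.4508 0.1227 0.3011] ang 179.8 open 0.0928 F [-0.3  1.3  0.1] | shift now [   0.3 -122.7    2.1] | twist [-0.009 -0.007 -0.004] shift after twist [   0.8 -122.7    1.1]
```

View pics/wrist1.png

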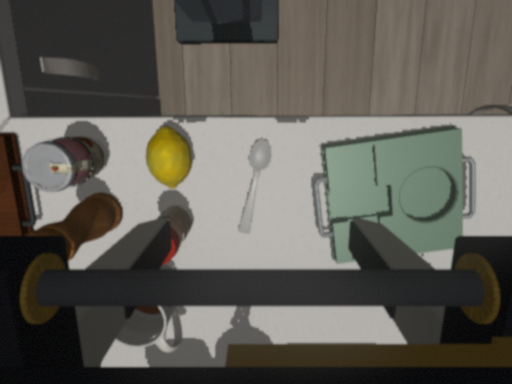

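The wrist picture is upside down (+x is down). The lemon is at (169,157), and the spoon's bowl at (260,153) with its handle end at (245,228). The green carrier's block corners are near (325,147), (460,128) and (335,260), with the jam well at (427,192).

```bash
python3 - <<'E'
from h import *
np.set_printoptions(precision=4,suppress=True)
i=load("pics/wrist1.npz"); P=cloud(i); p=i["p"]; hsv=cv2.cvtColor(p,cv2.COLOR_RGB2HSV); H,S,V=[hsv[...,k].astype(int) for k in range(3)]
print("table",np.nanmedian(P[130:230,205:235,2]),P[130,300],P[220,300])
# lemon: outline rays at mid height
m=((H>18)&(H<38)&(S>110)).astype(np.uint8); m[230:]=0; m[:,:140]=0
c=max(cv2.findContours(m,0,1)[0],key=cv2.contourArea)
q=P[m>0]; print("lemon z max",np.nanmax(q[:,2]),"bounds",np.nanmin(q,0),np.nanmax(q,0))
w=np.array([ray(i,*k[0],.029)[:2] for k in c])*1000; print("lemon ell@29",cv2.fitEllipse(w.astype(np.float32)))
# spoon
roi=p[130:240,225:285].astype(float).mean(2); Zr=P[130:240,225:285,2]
for nm,mm in (("z",Zr>.003),("col",roi<np.median(roi)-12)):
    mm=mm.astype(np.uint8); k,l,st,cc=cv2.connectedComponentsWithStats(mm); j=1+np.argmax(st[1:,4]); mk=l==j
    v,u=np.nonzero(mk); w=np.array([ray(i,a+225,b+130,.005)[:2] for a,b in zip(u,v)],np.float32)*1000
    print("spoon",nm,mk.sum(),cv2.minAreaRect(w),"median",np.median(w,0))
# green carrier
g=((H>40)&(H<95)&(S>18)&(V>70)).astype(np.uint8); g[:,:310]=0; g=cv2.morphologyEx(g,cv2.MORPH_OPEN,np.ones((3,3)))
cv2.imwrite("pics/g.png",g*255)
G=P[(g>0)]; print("green pts",len(G),"z pct",np.nanpercentile(G[:,2],[5,50,95]))
# edge lines on top surface z .024
def edge(fn,rng):
    pts=[]
    for a in rng:
        r=fn(a)
        if r is not None: pts.append(ray(i,*r,.024)[:2])
    pts=np.array(pts,np.float32)*1000; L=cv2.fitLine(pts,cv2.DIST_HUBER,0,.01,.01).ravel()
    return L
near=edge(lambda u:(u,np.nonzero(g[:,u])[0][0]-.5),range(340,450))
left=edge(lambda v:(np.nonzero(g[v])[0][0]-.5,v),range(155,225))
right=edge(lambda v:(np.nonzero(g[v])[0][-1]+.5,v),range(140,230))
for n,L in (("near",near),("sideR(-y)",left),("sideL(+y)",right)): print(n,L,"ang",np.degrees(np.arctan2(L[1],L[0])))
# jam well floor from depth
M=(P[...,2]<.0165)&(P[...,2]>.004)&(g>0); k,l,st,cc=cv2.connectedComponentsWithStats(M.astype(np.uint8))
for j in range(1,k):
    if st[j,4]>100:
        q=P[l==j]; print("low",cc[j],st[j,4],np.nanmedian(q,0),cv2.minEnclosingCircle(q[:,:2].astype(np.float32)*1000))
E
```

```text
table 0.0004022568948230665 [0.4186 0.1745 0.0008] [0.5473 0.1776 0.001 ]
lemon z max 0.05993625220367782 bounds [ 0.4108 -0.0215  0.0268] [0.4901 0.03   0.0599]
lemon ell@29 ((450.9012451171875, 0.9504114389419556), (55.8778076171875, 75.9100112915039), 90.01609802246094)
spoon z 902 ((499.0182189941406, 112.55802917480469), (29.322813034057617, 137.31597900390625), 81.17230987548828) median [479.9699 110.2368]
spoon col 1133 ((495.8462219238281, 107.18426513671875), (31.927152633666992, 140.39158630371094), 74.16950225830078) median [468.6815 110.5232]
green pts 13925 z pct [0.0093 0.0233 0.0254]
near [  0.1291  -0.9916 424.2389 300.8465] ang -82.58406
sideR(-y) [  0.9907   0.136  486.9801 206.6223] ang 7.815868
sideL(+y) [  0.9908   0.1356 504.8166 392.4999] ang 7.790662
low [336.9333 150.241 ] 195 [0.4381 0.2144 0.0095] ((454.64984130859375, 243.68392944335938), 43.26845932006836)
low [357.823  192.3394] 2543 [0.5102 0.2553 0.0108] ((495.01385498046875, 251.63580322265625), 59.99380874633789)
low [425.1447 192.5173] 2053 [0.5038 0.3486 0.0103] ((504.6379089355469, 347.555908203125), 37.79228591918945)
```

Well radius 37.8 mm and carrier width 181.8 mm match the spec. So the breakfast carrier is at (0.511, 0.302) with yaw 7.7°, and the lemon at (0.4515, 0.000) lies along x. I'll take the lemon first, keeping the palm above the jam jar.

```bash

python3 -m pendant '[{"translation":[0,-40,0],"twist":[-0.009,-0.007,-0.004],"grip":1},{"translation":[0,-40,0],"twist":[0,0,0],"grip":1},{"translation":[0,-40,0],"twist":[0,0,0],"grip":1},{"translation":[0,0,40],"twist":[0,0,0],"grip":1},{"translation":[0,0,40],"twist":[0,0,0],"grip":1},{"translation":[0,0,40],"twist":[0,0,0],"grip":1},{"translation":[0,0,0],"twist":[0,0,0],"grip":1},{"translation":[0,0,0],"twist":[0,0,0],"grip":1},{"translation":[0,0,0],"twist":[0,0,0],"grip":1},{"translation":[0,0,0],"twist":[0,0,0],"grip":1}]' 12
python3 -c "
from h import *; go(.4515,.0,.024,180)"
```

```text
t: 3.2
tool_pos: [0.4542, -0.0002, 0.185]
orientation: [-0.008, 3.131, -0.001]
force: [0.4, 1.0, 0.6]
opening: 0.0928
t 3.20 tcp [ 4.542e-01 -2.000e-04  1.850e-01] ang -179.7 open 0.0928 F [0.4 1.  0.6] | shift now [  4.4   0.3 160.9] | twist [-0.     0.011  0.005] shift after twist [  2.7   0.2 161. ]
```

```bash

python3 -m pendant '[{"translation":[3,0,30],"twist":[0,0.008,0.005],"grip":1},{"translation":[0,0,35],"twist":[0,0,0],"grip":1},{"translation":[0,0,35],"twist":[0,0,0],"grip":1},{"translation":[0,0,30],"twist":[0,0,0],"grip":1},{"translation":[0,0,20],"twist":[0,0,0],"grip":1},{"translation":[0,0,10],"twist":[0,0,0],"grip":1},{"translation":[0,0,0],"twist":[0,0,0],"grip":1},{"translation":[0,0,0],"twist":[0,0,0],"grip":1},{"translation":[0,0,0],"twist":[0,0,0],"grip":1},{"translation":[0,0,0],"twist":[0,0,0],"grip":1}]'
python3 -c "
from h import *; go(.4515,.0,.024,180)"
```

```text
t: 4.2
tool_pos: [0.4702, -0.0009, 0.0405]
orientation: [-0.004, 3.105, -0.006]
force: [0.2, -0.4, -0.0]
opening: 0.0929
t 4.20 tcp [ 0.4702 -0.0009  0.0405] ang -179.8 open 0.0929 F [ 0.2 -0.4 -0. ] | shift now [19.3  1.  15.8] | twist [-0.004  0.036  0.003] shift after twist [18.7  0.9 16.5]
```

```bash

python3 -m pendant '[{"translation":[10,1,0],"twist":[0,0.03,0],"grip":1},{"translation":[8,0,0],"twist":[0,0.006,0],"grip":1},{"translation":[0,0,8],"twist":[0,0,0],"grip":1},{"translation":[0,0,8],"twist":[0,0,0],"grip":1},{"translation":[0,0,0],"twist":[0,0,0],"grip":1},{"translation":[0,0,0],"twist":[0,0,0],"grip":1},{"translation":[0,0,0],"twist":[0,0,0],"grip":1},{"translation":[0,0,0],"twist":[0,0,0],"grip":1},{"translation":[0,0,0],"twist":[0,0,0],"grip":1},{"translation":[0,0,0],"twist":[0,0,0],"grip":1}]'
python3 -c "
from h import *; go(.4515,.0,.024,180)"
```

```text
t: 5.2
tool_pos: [0.4516, -0.0001, 0.0241]
orientation: [0.004, -3.141, 0.007]
force: [1.1, -0.1, 0.4]
opening: 0.0929
t 5.20 tcp [ 4.516e-01 -1.000e-04  2.410e-02] ang -179.9 open 0.0929 F [ 1.1 -0.1  0.4] | shift now [0.1 0.1 0.1] | twist [-0.004 -0.001  0.003] shift after twist [0.1 0.1 0.1]
```

```bash

python3 -m pendant '[{"translation":[0,0,0],"twist":[0,0,0],"grip":-1},{"translation":[0,0,0],"twist":[0,0,0],"grip":-1},{"translation":[0,0,0],"twist":[0,0,0],"grip":-1},{"translation":[0,0,0],"twist":[0,0,0],"grip":-1},{"translation":[0,0,0],"twist":[0,0,0],"grip":-1},{"translation":[0,0,0],"twist":[0,0,0],"grip":-1},{"translation":[0,0,0],"twist":[0,0,0],"grip":-1},{"translation":[0,0,-20],"twist":[0,0,0],"grip":-1},{"translation":[0,0,-35],"twist":[0,0,0],"grip":-1},{"translation":[0,0,-35],"twist":[0,0,0],"grip":-1}]' 14
python3 -c "
from h import *; go(.548,-.304,.28,90)"
```

```text
t: 6.2
tool_pos: [0.4462, 0.0009, 0.1102]
orientation: [0.004, -3.128, 0.005]
force: [0.9, -0.7, -1.3]
opening: 0.0565
t 6.20 tcp [0.4462 0.0009 0.1102] ang -179.9 open 0.0565 F [ 0.9 -0.7 -1.3] | shift now [ -98.7 -305.6 -170.2] | twist [-0.013 -0.008  1.573] shift after twist [-304.9  101.8 -169.8]
```

```bash

python3 -m pendant '[{"translation":[0,0,-45],"twist":[0,0,0],"grip":-1},{"translation":[0,0,-45],"twist":[0,0,0],"grip":-1},{"translation":[0,0,-45],"twist":[0,0,0],"grip":-1},{"translation":[0,0,-40],"twist":[0,0,0],"grip":-1},{"translation":[-5,-42,0],"twist":[0,0,0.15],"grip":-1},{"translation":[-5,-42,0],"twist":[0,0,0.15],"grip":-1},{"translation":[-5,-42,0],"twist":[0,0,0.15],"grip":-1},{"translation":[0,0,0],"twist":[0,0,0.15],"grip":-1},{"translation":[0,0,0],"twist":[0,0,0.15],"grip":-1},{"translation":[0,0,0],"twist":[0,0,0.15],"grip":-1}]'
python3 -c "
from h import *; go(.548,-.304,.28,90)"
python3 -m pendant '[{"translation":[0,0,0],"twist":[0,0,0.15],"grip":-1},{"translation":[0,0,0],"twist":[0,0,0.15],"grip":-1},{"translation":[0,0,0],"twist":[0,0,0.15],"grip":-1},{"translation":[0,0,0],"twist":[0,0,0.15],"grip":-1},{"translation":[0,0,0],"twist":[0,0,0.073],"grip":-1},{"translation":[0,0,0],"twist":[0,0,0],"grip":-1},{"translation":[0,0,0],"twist":[0,0,0],"grip":-1},{"translation":[0,0,0],"twist":[0,0,0],"grip":-1},{"translation":[0,0,0],"twist":[0,0,0],"grip":-1},{"translation":[0,0,0],"twist":[0,0,0],"grip":-1}]'
python3 -c "
from h import *; go(.548,-.304,.28,90);i=snap('wrist',2)"
```

```text
t: 7.2
tool_pos: [0.4445, -0.1295, 0.2979]
orientation: [-1.366, -2.825, 0.011]
force: [-0.3, 0.1, -0.9]
opening: 0.0566
t 7.20 tcp [ 0.4445 -0.1295  0.2979] ang 128.4 open 0.0566 F [-0.3  0.1 -0.9] | shift now [-201.1  -27.2   18.1] | twist [-0.008  0.003  0.67 ] shift after twist [-174.5  103.5   17.9]
t: 8.2
tool_pos: [0.4429, -0.1297, 0.2951]
orientation: [-2.22, -2.215, 0.016]
force: [-0.8, 0.9, -0.9]
opening: 0.0565
t 8.20 tcp [ 0.4429 -0.1297  0.2951] ang 89.9 open 0.0565 F [-0.8  0.9 -0.9] | shift now [-174.1  105.6   14.4] | twist [-0.011  0.003 -0.002] shift after twist [-174.3  105.1   15.1]
```

View pics/wrist2.png

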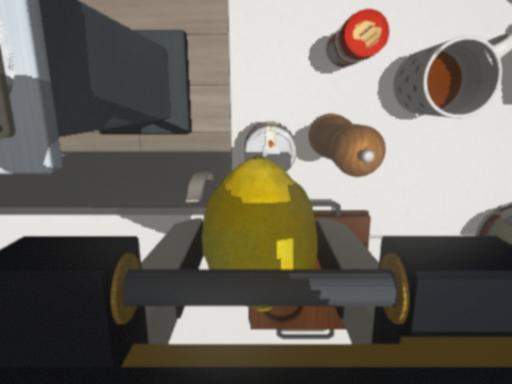

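The wrist picture shows the lemon held firmly and covering the supper carrier, with the mill at (350,145), jam jar (270,148) and spice jar (360,35) untouched. I'll refine the supper carrier from the fixed views taken at the start.

```bash
python3 - <<'E'
from h import *
np.set_printoptions(precision=1,suppress=True)
for n in ("top","side"):
    i=load(f"pics/{n}0.npz"); P=cloud(i); p=i["p"]; hsv=cv2.cvtColor(p,cv2.COLOR_RGB2HSV); H,S,V=[hsv[...,k].astype(int) for k in range(3)]
    X,Y,Z=[P[...,k] for k in range(3)]
    reg=(X>.40)&(X<.62)&(Y>-.41)&(Y<-.2)
    off=np.nanmedian(Z[reg&(S<40)&(V>150)]); 
    wood=reg&(S>90)&(V<130)
    top=wood&(Z-off>.019)
    q=P[top][:,:2]*1000; print(n,"tab %.4f"%off,"top z %.4f"%(np.nanmedian(Z[top])),"rect",cv2.minAreaRect(q.astype(np.float32)), "pct",np.percentile(q,[1,99],axis=0).ravel())
    low=wood&(Z-off<.0165)&(Z-off>.005)&(X>.432)&(X<.582)&(Y>-.385)&(Y<-.222)
    k,l,st,cc=cv2.connectedComponentsWithStats(low.astype(np.uint8),connectivity=4)
    for j in range(1,k):
        if st[j,4]>60:
            q=P[l==j][:,:2].astype(np.float32)*1000; print("low",cc[j],st[j,4],"circ",cv2.minEnclosingCircle(q),"bounds",q.min(0),q.max(0))
E
```

```text
top tab 0.0005 top z 0.0244 rect ((503.3887939453125, -304.13232421875), (160.79196166992188, 174.63978576660156), 0.9775984287261963) pct [ 424.4 -387.7  581.2 -217.4]
low [325.5 177.4] 405 circ ((548.9005737304688, -303.83892822265625), 57.061405181884766) bounds [ 515.5 -352.9] [ 581.6 -255.8]
low [313.7 196.9] 264 circ ((472.26708984375, -258.3343200683594), 35.81899642944336) bounds [ 437.5 -294.1] [ 506.5 -225.2]
low [338.1 197.1] 179 circ ((473.14056396484375, -349.1450500488281), 29.7346248626709) bounds [ 444.2 -377.7] [ 501.8 -319.4]
side tab -0.0016 top z 0.0222 rect ((507.39801025390625, -304.11920166015625), (164.9193878173828, 175.70594787597656), 0.3070479929447174) pct [ 425.8 -391.1  588.1 -218.1]
low [327.6 265.4] 886 circ ((550.8123779296875, -303.0787658691406), 57.180335998535156) bounds [ 518.4 -351.7] [ 582. -254.]
low [293.5 267.4] 576 circ ((474.4527893066406, -256.9051208496094), 35.5550537109375) bounds [ 440.2 -291.4] [ 509.4 -222.1]
low [316.9 296.4] 440 circ ((475.18206787109375, -348.5003967285156), 29.72000503540039) bounds [ 447.  -377.8] [ 504.9 -319.4]
```

Well radii and spacing match the spec in both views: lemon well (0.550, −0.3035), mill well (0.473, −0.2575), spice well (0.474, −0.349).

```bash

python3 -m pendant '[{"translation":[-35,21,0],"twist":[-0.01,0,0],"grip":-1},{"translation":[-35,21,0],"twist":[0,0,0],"grip":-1},{"translation":[-35,21,0],"twist":[0,0,0],"grip":-1},{"translation":[-35,22,0],"twist":[0,0,0],"grip":-1},{"translation":[-34,22,0],"twist":[0,0,0],"grip":-1},{"translation":[0,0,40],"twist":[0,0,0],"grip":-1},{"translation":[0,0,40],"twist":[0,0,0],"grip":-1},{"translation":[0,0,40],"twist":[0,0,0],"grip":-1},{"translation":[0,0,0],"twist":[0,0,0],"grip":-1},{"translation":[0,0,0],"twist":[0,0,0],"grip":-1}]'
python3 -c "
from h import *; go(.550,-.3035,.036,90.5)"
```

```text
t: 9.25
tool_pos: [0.557, -0.3135, 0.1738]
orientation: [2.213, 2.22, -0.001]
force: [1.5, 0.6, 0.6]
opening: 0.0567
t 9.25 tcp [ 0.557  -0.3135  0.1738] ang 90.2 open 0.0567 F [1.5 0.6 0.6] | shift now [ 10.8  -7.7 137.7] | twist [ 0.005  0.006 -0.006] shift after twist [ 10.1  -6.9 137.8]
```

```bash

python3 -m pendant '[{"translation":[10,-7,0],"twist":[0.005,0.006,-0.006],"grip":-1},{"translation":[0,-1,25],"twist":[0.003,0.003,0],"grip":-1},{"translation":[0,-1,25],"twist":[0.003,0.003,0],"grip":-1},{"translation":[0,-1,25],"twist":[0.003,0.003,0],"grip":-1},{"translation":[0,-1,20],"twist":[0,0,0],"grip":-1},{"translation":[0,0,15],"twist":[0,0,0],"grip":-1},{"translation":[0,0,0],"twist":[0,0,0],"grip":-1},{"translation":[0,0,0],"twist":[0,0,0],"grip":-1},{"translation":[0,0,0],"twist":[0,0,0],"grip":-1},{"translation":[0,0,0],"twist":[0,0,0],"grip":-1}]'
python3 -c "
from h import *; go(.550,-.3035,.036,90.5)"
```

```text
t: 10.25
tool_pos: [0.5568, -0.306, 0.0879]
orientation: [2.192, 2.225, 0.012]
force: [0.2, 0.0, -2.0]
opening: 0.057
t 10.25 tcp [ 0.5568 -0.306   0.0879] ang 90.8 open 0.0570 F [ 0.2  0.  -2. ] | shift now [ 3.  -7.7 51.8] | twist [0.018 0.008 0.006] shift after twist [ 2.6 -6.8 51.9]
```

```bash

python3 -m pendant '[{"translation":[2,-6,0],"twist":[0.016,0.008,0.006],"grip":-1},{"translation":[0,-2,14],"twist":[0.004,0,0],"grip":-1},{"translation":[0,-2,14],"twist":[0.004,0,0],"grip":-1},{"translation":[0,-1,12],"twist":[0.004,0,0],"grip":-1},{"translation":[0,0,6],"twist":[0,0,0],"grip":-1},{"translation":[0,0,0],"twist":[0,0,0],"grip":-1},{"translation":[0,0,0],"twist":[0,0,0],"grip":-1},{"translation":[0,0,0],"twist":[0,0,0],"grip":-1},{"translation":[0,0,0],"twist":[0,0,0],"grip":-1},{"translation":[0,0,0],"twist":[0,0,0],"grip":-1}]'
python3 -c "
from h import *; go(.550,-.3035,.036,90.5)"
```

```text
t: 11.25
tool_pos: [0.5448, -0.3042, 0.0382]
orientation: [-2.206, -2.224, 0.012]
force: [0.9, -0.9, -1.2]
opening: 0.0568
t 11.25 tcp [ 0.5448 -0.3042  0.0382] ang 90.5 open 0.0568 F [ 0.9 -0.9 -1.2] | shift now [0.6 5.3 2.1] | twist [-0.012 -0.001 -0.001] shift after twist [0.6 5.2 2.2]
```

```bash

python3 -m pendant '[{"translation":[0.5,5,0],"twist":[-0.012,0,0],"grip":-1},{"translation":[0,0,3],"twist":[0,0,0],"grip":-1},{"translation":[0,0,0],"twist":[0,0,0],"grip":-1},{"translation":[0,0,0],"twist":[0,0,0],"grip":0.5},{"translation":[0,0,0],"twist":[0,0,0],"grip":0.5},{"translation":[0,0,0],"twist":[0,0,0],"grip":0.5},{"translation":[0,0,0],"twist":[0,0,0],"grip":0.9},{"translation":[0,0,0],"twist":[0,0,0],"grip":0.9},{"translation":[0,0,-30],"twist":[0,0,0],"grip":0.9},{"translation":[0,0,-40],"twist":[0,0,0],"grip":0.9}]'
python3 -c "
from h import *; go(.5345,-.109,.28,90)"
```

```text
t: 12.25
tool_pos: [0.5469, -0.3015, 0.1008]
orientation: [-2.206, -2.224, 0.0]
force: [1.1, 0.1, 0.9]
opening: 0.088
t 12.25 tcp [ 0.5469 -0.3015  0.1008] ang 90.5 open 0.0880 F [1.1 0.1 0.9] | shift now [ 193.8  -12.  -177.9] | twist [-0.007 -0.006  0.008] shift after twist [ 192.5  -12.4 -179.2]
```

```bash

python3 -m pendant '[{"translation":[0,0,-45],"twist":[0,0,0],"grip":0.9},{"translation":[0,0,-45],"twist":[0,0,0],"grip":0.9},{"translation":[0,0,-45],"twist":[0,0,0],"grip":0.9},{"translation":[0,0,-45],"twist":[0,0,0],"grip":0.9},{"translation":[43,0,0],"twist":[0,0,0],"grip":0.9},{"translation":[43,0,0],"twist":[0,0,0],"grip":0.9},{"translation":[43,0,0],"twist":[0,0,0],"grip":0.9},{"translation":[43,0,0],"twist":[0,0,0],"grip":0.9},{"translation":[20,0,0],"twist":[0,0,0],"grip":0.9},{"translation":[0,0,0],"twist":[0,0,0],"grip":0.9}]'
python3 - <<'E'
from h import *
go(.5345,-.109,.20,90)
i=load("pics/wrist2.npz"); print("knob",ray(i,367,156,.168),"cap",ray(i,368,33,.106),"jam lid",ray(i,270,148,.099))
s=snap("side",3); P=cloud(s); X,Y,Z=[P[...,k] for k in range(3)]; h=cv2.cvtColor(s["p"],cv2.COLOR_RGB2HSV)
m=(h[...,0]>18)&(h[...,0]<38)&(h[...,1]>110)&(X>.45)&(Y<-.2)
q=P[m]; print("lemon",m.sum(),np.nanmin(q,0),np.nanmax(q,0))
E
```

```text
t: 13.25
tool_pos: [0.5483, -0.1065, 0.2989]
orientation: [2.213, 2.223, 0.008]
force: [-0.3, -0.7, 0.6]
opening: 0.0884
t 13.25 tcp [ 0.5483 -0.1065  0.2989] ang 90.2 open 0.0884 F [-0.3 -0.7  0.6] | shift now [ -2.4 -14.5  98.8] | twist [ 0.007 -0.     0.004] shift after twist [ -2.5 -13.8  98.9]
knob [ 0.53455481 -0.10915231  0.168     ] cap [0.54545802 0.00057345 0.106     ] jam lid [ 0.45175175 -0.11146455  0.099     ]
lemon 586 [ 0.52351304 -0.34595903  0.00491227] [ 0.58838217 -0.25790594  0.06920339]
```

View pics/side3.png

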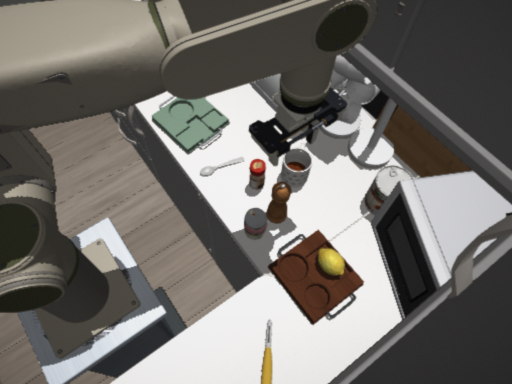

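The lemon lies down in its oblong well at (332,262), top at 0.068 m as expected. Knob position agrees with the mill estimate. Down onto the mill.

```bash

python3 -m pendant '[{"translation":[-2.5,-14,0],"twist":[0.007,0,0.004],"grip":0.9},{"translation":[0,0,20],"twist":[0,0,0],"grip":0.9},{"translation":[0,0,20],"twist":[0,0,0],"grip":0.9},{"translation":[0,0,20],"twist":[0,0,0],"grip":0.9},{"translation":[0,0,20],"twist":[0,0,0],"grip":0.9},{"translation":[0,0,10],"twist":[0,0,0],"grip":0.9},{"translation":[0,0,0],"twist":[0,0,0],"grip":0.9},{"translation":[0,0,0],"twist":[0,0,0],"grip":0.9},{"translation":[0,0,0],"twist":[0,0,0],"grip":0.9},{"translation":[0,0,0],"twist":[0,0,0],"grip":0.9}]' 20
python3 -c "
from h import *
go(.5345,-.109,.122,90)"
```

```text
t: 14.3
tool_pos: [0.5351, -0.1215, 0.2089]
orientation: [2.226, 2.207, -0.002]
force: [1.1, -0.3, 0.3]
opening: 0.0886
t 14.30 tcp [ 0.5351 -0.1215  0.2089] ang 89.5 open 0.0886 F [ 1.1 -0.3  0.3] | shift now [12.9 -1.1 86.8] | twist [ 0.004  0.005 -0.009] shift after twist [12.5 -0.6 86.9]
```

```bash

python3 -m pendant '[{"translation":[12,-1,0],"twist":[0.004,0.005,-0.009],"grip":0.9},{"translation":[0,0,0],"twist":[0,0,0],"grip":0.9},{"translation":[0,0,20],"twist":[0,0,0],"grip":0.9},{"translation":[0,0,20],"twist":[0,0,0],"grip":0.9},{"translation":[0,0,20],"twist":[0,0,0],"grip":0.9},{"translation":[0,0,0],"twist":[0,0,0],"grip":0.9},{"translation":[0,0,0],"twist":[0,0,0],"grip":0.9},{"translation":[0,0,0],"twist":[0,0,0],"grip":0.9},{"translation":[0,0,0],"twist":[0,0,0],"grip":0.9},{"translation":[0,0,0],"twist":[0,0,0],"grip":0.9}]' 20
python3 -c "
from h import *
go(.5345,-.109,.122,90)"
```

```text
t: 15.3
tool_pos: [0.5389, -0.1073, 0.1559]
orientation: [2.208, 2.22, 0.009]
force: [-0.2, 0.2, 0.2]
opening: 0.0882
t 15.30 tcp [ 0.5389 -0.1073  0.1559] ang 90.3 open 0.0882 F [-0.2  0.2  0.2] | shift now [-1.6 -4.9 33.8] | twist [0.012 0.003 0.005] shift after twist [-1.7 -4.4 33.9]
```

```bash

python3 -m pendant '[{"translation":[-1.5,-4,0],"twist":[0.012,0.003,0.005],"grip":0.9},{"translation":[0,-1,12],"twist":[0.003,0,0],"grip":0.9},{"translation":[0,-1,12],"twist":[0.003,0,0],"grip":0.9},{"translation":[0,0,10],"twist":[0,0,0],"grip":0.9},{"translation":[0,0,0],"twist":[0,0,0],"grip":0.9},{"translation":[0,0,0],"twist":[0,0,0],"grip":0.9},{"translation":[0,0,0],"twist":[0,0,0],"grip":0.9},{"translation":[0,0,0],"twist":[0,0,0],"grip":0.9},{"translation":[0,0,0],"twist":[0,0,0],"grip":0.9},{"translation":[0,0,0],"twist":[0,0,0],"grip":0.9}]' 20
python3 -c "
from h import *
go(.5345,-.109,.122,90)"
```

```text
t: 16.3
tool_pos: [0.5326, -0.1092, 0.1195]
orientation: [-2.219, -2.217, 0.008]
force: [-0.0, -0.5, -0.8]
opening: 0.0885
t 16.30 tcp [ 0.5326 -0.1092  0.1195] ang 90.0 open 0.0885 F [-0.  -0.5 -0.8] | shift now [ 0.2  1.9 -2.5] | twist [-0.007  0.    -0.001] shift after twist [ 0.2  1.9 -2.5]
```

```bash

python3 -m pendant '[{"translation":[0,2,-2],"twist":[-0.007,0,0],"grip":0.9},{"translation":[0,0,0],"twist":[0,0,0],"grip":-1},{"translation":[0,0,0],"twist":[0,0,0],"grip":-1},{"translation":[0,0,0],"twist":[0,0,0],"grip":-1},{"translation":[0,0,0],"twist":[0,0,0],"grip":-1},{"translation":[0,0,0],"twist":[0,0,0],"grip":-1},{"translation":[0,0,0],"twist":[0,0,0],"grip":-1},{"translation":[0,0,0],"twist":[0,0,0],"grip":-1},{"translation":[0,0,0],"twist":[0,0,0],"grip":-1},{"translation":[0,0,0],"twist":[0,0,0],"grip":-1}]' 20
python3 -c "
from h import *
go(.473,-.2575,.3,90)"
```

```text
t: 17.3
tool_pos: [0.5353, -0.1094, 0.1225]
orientation: [2.221, 2.219, 0.001]
force: [0.7, 0.1, -0.3]
opening: 0.0475
t 17.30 tcp [ 0.5353 -0.1094  0.1225] ang 90.0 open 0.0475 F [ 0.7  0.1 -0.3] | shift now [-148.3  -61.9 -177.5] | twist [ 0.002  0.001 -0.001] shift after twist [-148.1  -62.3 -177.5]
```

```bash

python3 -m pendant '[{"translation":[0,0,-20],"twist":[0,0,0],"grip":-1},{"translation":[0,0,-30],"twist":[0,0,0],"grip":-1},{"translation":[0,0,-30],"twist":[0,0,0],"grip":-1},{"translation":[0,0,-15],"twist":[0,0,0],"grip":-1},{"translation":[-30,-12,0],"twist":[0,0,0],"grip":-1},{"translation":[-35,-15,0],"twist":[0,0,0],"grip":-1},{"translation":[-35,-15,0],"twist":[0,0,0],"grip":-1},{"translation":[-28,-12,0],"twist":[0,0,0],"grip":-1},{"translation":[-10,-5,0],"twist":[0,0,0],"grip":-1},{"translation":[0,0,0],"twist":[0,0,0],"grip":-1}]' 20
python3 -c "
from h import *
go(.473,-.2575,.135,90)"
```

```text
t: 18.3
tool_pos: [0.4721, -0.2498, 0.2154]
orientation: [-2.215, -2.221, 0.003]
force: [-0.5, 0.8, -1.9]
opening: 0.0475
t 18.30 tcp [ 0.4721 -0.2498  0.2154] ang 90.1 open 0.0475 F [-0.5  0.8 -1.9] | shift now [-7.9  1.3 80.3] | twist [-0.005 -0.002  0.003] shift after twist [-7.7  0.9 80.4]
```

```bash

python3 -m pendant '[{"translation":[0,0,0],"twist":[0,0,0],"grip":-1},{"translation":[-5,1,0],"twist":[-0.005,0,0.003],"grip":-1},{"translation":[0,0,15],"twist":[0,0,0],"grip":-1},{"translation":[0,0,15],"twist":[0,0,0],"grip":-1},{"translation":[0,0,12],"twist":[0,0,0],"grip":-1},{"translation":[0,0,0],"twist":[0,0,0],"grip":-1},{"translation":[0,0,0],"twist":[0,0,0],"grip":-1},{"translation":[0,0,0],"twist":[0,0,0],"grip":-1},{"translation":[0,0,0],"twist":[0,0,0],"grip":-1},{"translation":[0,0,0],"twist":[0,0,0],"grip":-1}]'
python3 -c "
from h import *
go(.473,-.2575,.135,90)"
```

```text
t: 19.3
tool_pos: [0.4745, -0.2497, 0.1673]
orientation: [-2.213, -2.222, -0.004]
force: [-0.1, -0.3, -2.7]
opening: 0.0475
t 19.30 tcp [ 0.4745 -0.2497  0.1673] ang 90.2 open 0.0475 F [-0.1 -0.3 -2.7] | shift now [-8.  -1.5 32.3] | twist [-0.002 -0.006  0.004] shift after twist [-7.8 -1.5 32.3]
```

```bash

python3 -m pendant '[{"translation":[-8,-1.5,0],"twist":[0,-0.004,0.003],"grip":-1},{"translation":[0,0,0],"twist":[0,0,0],"grip":-1},{"translation":[0,0,0],"twist":[0,0,0],"grip":-1},{"translation":[0,0,8],"twist":[0,0,0],"grip":-1},{"translation":[0,0,7],"twist":[0,0,0],"grip":-1},{"translation":[0,0,0],"twist":[0,0,0],"grip":-1},{"translation":[0,0,0],"twist":[0,0,0],"grip":-1},{"translation":[0,0,0],"twist":[0,0,0],"grip":-1},{"translation":[0,0,0],"twist":[0,0,0],"grip":-1},{"translation":[0,0,0],"twist":[0,0,0],"grip":-1}]'
python3 -c "
from h import *
go(.473,-.2575,.1325,90)"
```

```text
t: 20.3
tool_pos: [0.4732, -0.2589, 0.1517]
orientation: [-2.22, -2.221, 0.0]
force: [-0.5, 0.6, -1.1]
opening: 0.0477
t 20.30 tcp [ 0.4732 -0.2589  0.1517] ang 90.0 open 0.0477 F [-0.5  0.6 -1.1] | shift now [ 1.4 -0.2 19.2] | twist [-0.001 -0.001  0.001] shift after twist [ 1.4 -0.2 19.2]
```

```bash

python3 -m pendant '[{"translation":[1,0,7],"twist":[0,0,0],"grip":-1},{"translation":[0,0,6],"twist":[0,0,0],"grip":-1},{"translation":[0,0,4],"twist":[0,0,0],"grip":-1},{"translation":[0,0,0],"twist":[0,0,0],"grip":-1},{"translation":[0,0,0],"twist":[0,0,0],"grip":-1},{"translation":[0,0,0],"twist":[0,0,0],"grip":-1},{"translation":[0,0,0],"twist":[0,0,0],"grip":-1},{"translation":[0,0,0],"twist":[0,0,0],"grip":-1},{"translation":[0,0,0],"twist":[0,0,0],"grip":-1},{"translation":[0,0,0],"twist":[0,0,0],"grip":-1}]'
python3 -c "
from h import *
go(.473,-.2575,.1325,90)"
```

```text
t: 21.3
tool_pos: [0.4735, -0.258, 0.1337]
orientation: [-2.22, -2.222, -0.0]
force: [-0.6, 0.7, -1.6]
opening: 0.0477
t 21.30 tcp [ 0.4735 -0.258   0.1337] ang 90.0 open 0.0477 F [-0.6  0.7 -1.6] | shift now [ 0.5 -0.5  1.2] | twist [-0.    -0.     0.001] shift after twist [ 0.5 -0.5  1.2]
```

```bash

python3 -m pendant '[{"translation":[0,0,1.5],"twist":[0,0,0],"grip":-1},{"translation":[0,0,0],"twist":[0,0,0],"grip":-1},{"translation":[0,0,0],"twist":[0,0,0],"grip":0.3},{"translation":[0,0,0],"twist":[0,0,0],"grip":0.5},{"translation":[0,0,0],"twist":[0,0,0],"grip":0.9},{"translation":[0,0,0],"twist":[0,0,0],"grip":0.9},{"translation":[0,0,0],"twist":[0,0,0],"grip":0.9},{"translation":[0,0,0],"twist":[0,0,0],"grip":0.9},{"translation":[0,0,-20],"twist":[0,0,0],"grip":0.9},{"translation":[0,0,-30],"twist":[0,0,0],"grip":0.9}]'
python3 -m pendant '[{"translation":[0,0,-40],"twist":[0,0,0],"grip":0.9},{"translation":[0,0,-40],"twist":[0,0,0],"grip":0.9},{"translation":[40,11,0],"twist":[0,0,0],"grip":0.9},{"translation":[44,12,0],"twist":[0,0,0],"grip":0.9},{"translation":[44,12,0],"twist":[0,0,0],"grip":0.9},{"translation":[44,12,0],"twist":[0,0,0],"grip":0.9},{"translation":[44,12,0],"twist":[0,0,0],"grip":0.9},{"translation":[30,12,0],"twist":[0,0,0],"grip":0.9},{"translation":[0,0,0],"twist":[0,0,0],"grip":0.9},{"translation":[0,0,0],"twist":[0,0,0],"grip":0.9}]'
python3 - <<'E'
from h import *
go(.544,0,.08,90)
s=snap("side",4); P=cloud(s); X,Y,Z=[P[...,k] for k in range(3)]
m=(X>.4)&(X<.55)&(Y<-.2)&(Y>-.32)&(Z>.12)&(Z<.2); q=P[m]; print("mill head",m.sum(),np.nanmin(q,0),np.nanmax(q,0))
E
```

```text
t: 22.3
tool_pos: [0.4713, -0.2565, 0.1789]
orientation: [-2.215, -2.217, 0.002]
force: [0.2, 0.5, 0.7]
opening: 0.0882
t: 23.3
tool_pos: [0.5468, -0.0039, 0.2689]
orientation: [2.223, 2.217, 0.004]
force: [0.8, 0.3, 0.7]
opening: 0.0885
t 23.30 tcp [ 0.5468 -0.0039  0.2689] ang 89.8 open 0.0885 F [0.8 0.3 0.7] | shift now [  3.8  -3.5 188.9] | twist [ 0.003 -0.    -0.003] shift after twist [  3.9  -2.8 188.9]
mill head 428 [ 0.44970793 -0.281671    0.12121993] [ 0.49874581 -0.23269795  0.17975376]
```

The mill stands centred at (0.474, −0.257) with its top at the expected height. Now the spice jar, with a narrower opening so the fingers stay clear of the mug.

```bash

python3 -m pendant '[{"translation":[4,-3,20],"twist":[0.003,0,-0.003],"grip":0.5},{"translation":[0,0,20],"twist":[0.003,0,0],"grip":0.5},{"translation":[0,0,20],"twist":[0.003,0,0],"grip":0.5},{"translation":[0,0,20],"twist":[0,0,0],"grip":0.5},{"translation":[0,0,10],"twist":[0,0,0],"grip":0.5},{"translation":[0,0,0],"twist":[0,0,0],"grip":0.5},{"translation":[0,0,0],"twist":[0,0,0],"grip":0.5},{"translation":[0,0,0],"twist":[0,0,0],"grip":0.5},{"translation":[0,0,0],"twist":[0,0,0],"grip":0.5},{"translation":[0,0,0],"twist":[0,0,0],"grip":0.5}]'
python3 - <<'E'
from h import *
go(.544,0,.077,90)
i=snap("wrist",5)
E
```

```text
t: 24.35
tool_pos: [0.5445, -0.0104, 0.1808]
orientation: [2.234, 2.206, -0.001]
force: [0.4, 0.1, -0.2]
opening: 0.0701
t 24.35 tcp [ 0.5445 -0.0104  0.1808] ang 89.3 open 0.0701 F [ 0.4  0.1 -0.2] | shift now [ 10.6  -0.7 103.8] | twist [ 0.001  0.002 -0.013] shift after twist [ 10.4  -0.5 103.8]
```

View pics/wrist5.png

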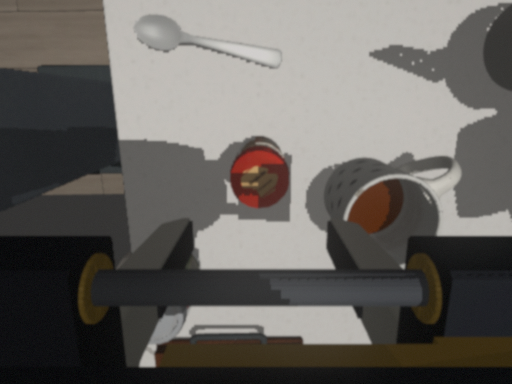

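The wrist picture shows the red cap at (260,177), the mug rim at about (392,222) close to the right finger's path, and the spoon from (135,30) to (281,60).

```bash
python3 - <<'E'
from h import *
np.set_printoptions(precision=4,suppress=True)
i=load("pics/wrist5.npz"); p=i["p"]; P=cloud(i); h=cv2.cvtColor(p,cv2.COLOR_RGB2HSV)
m=(P[...,2]>.100)&(P[...,2]<.112); m[:,:200]=0; m[:,320:]=0; m[225:]=0
q=P[m]; print("cap",m.sum(),cv2.minEnclosingCircle(q[:,:2].astype(np.float32)),np.nanmedian(q,0))
m=(P[...,2]>.082)&(P[...,2]<.096); m[:,:325]=0; m[:150]=0; m[262:]=0; q=P[m]; print("mug rim",m.sum(),np.nanmin(q,0),np.nanmax(q,0),cv2.minEnclosingCircle(q[:,:2].astype(np.float32)))
b,e=ray(i,135,29,.006),ray(i,281.5,60,.004); print("spoon ends",b,e,"len",np.linalg.norm(b-e),"mid",(b+e)/2,"ang",np.degrees(np.arctan2(*(e-b)[1::-1])))
S=np.zeros(p.shape[:2],np.uint8); z=P[...,2]; S[5:80,125:290]=(z[5:80,125:290]>np.nanmedian(z[85:110,150:230])+.0025)
k,l,st,cc=cv2.connectedComponentsWithStats(S); j=1+np.argmax(st[1:,4]); q=P[l==j][:,:2].astype(np.float32)*1000; print("spoon",st[j],cv2.minAreaRect(q))
E
```

```text
cap 2750 ((0.5441139936447144, 0.0013266517780721188), 0.022047903388738632) [0.5441 0.002  0.1066]
mug rim 1568 [ 0.6102 -0.0761  0.082 ] [0.7026 0.0009 0.0925] ((0.6582847237586975, -0.027110006660223007), 0.04908061400055885)
spoon ends [0.4308 0.1227 0.006 ] [0.5667 0.0942 0.004 ] len 0.1388568821490454 mid [0.4987 0.1084 0.005 ] ang -11.852505788151081
spoon [ 134   15  148   54 2324] ((498.6444396972656, 112.02072143554688), (29.379039764404297, 138.01536560058594), 80.69692993164062)
```

```bash

python3 -m pendant '[{"translation":[12,-0.5,0],"twist":[0,0,-0.013],"grip":0.5},{"translation":[0,0,0],"twist":[0,0,0],"grip":0.5},{"translation":[0,0,15],"twist":[0.003,0,0],"grip":0.5},{"translation":[0,0,15],"twist":[0.003,0,0],"grip":0.5},{"translation":[0,0,15],"twist":[0.003,0,0],"grip":0.5},{"translation":[0,0,10],"twist":[0,0,0],"grip":0.5},{"translation":[0,0,0],"twist":[0,0,0],"grip":0.5},{"translation":[0,0,0],"twist":[0,0,0],"grip":0.5},{"translation":[0,0,0],"twist":[0,0,0],"grip":0.5},{"translation":[0,0,0],"twist":[0,0,0],"grip":0.5}]'
python3 -c "
from h import *
go(.544,.0015,.077,90)"
```

```text
t: 25.4
tool_pos: [0.5429, 0.0031, 0.1195]
orientation: [-2.214, -2.219, 0.015]
force: [0.8, 0.0, 0.5]
opening: 0.0697
t 25.40 tcp [0.5429 0.0031 0.1195] ang 90.1 open 0.0697 F [0.8 0.  0.5] | shift now [-1.5  1.6 42.5] | twist [-0.011  0.002  0.003] shift after twist [-1.6  1.1 42.5]
```

```bash

python3 -m pendant '[{"translation":[-1.5,1,0],"twist":[-0.011,0.002,0.003],"grip":0.5},{"translation":[0,0,13],"twist":[0,0,0],"grip":0.5},{"translation":[0,0,13],"twist":[0,0,0],"grip":0.5},{"translation":[0,0,13],"twist":[0,0,0],"grip":0.5},{"translation":[0,0,0],"twist":[0,0,0],"grip":0.5},{"translation":[0,0,0],"twist":[0,0,0],"grip":0.5},{"translation":[0,0,0],"twist":[0,0,0],"grip":0.5},{"translation":[0,0,0],"twist":[0,0,0],"grip":0.5},{"translation":[0,0,0],"twist":[0,0,0],"grip":0.5},{"translation":[0,0,0],"twist":[0,0,0],"grip":0.5}]'
python3 -c "
from h import *
go(.544,.0015,.077,90)"
```

```text
t: 26.4
tool_pos: [0.545, 0.0014, 0.0784]
orientation: [2.221, 2.219, 0.003]
force: [0.3, 0.1, 0.3]
opening: 0.0698
t 26.40 tcp [0.545  0.0014 0.0784] ang 90.0 open 0.0698 F [0.3 0.1 0.3] | shift now [ 0.1 -1.   1.4] | twist [ 0.003 -0.    -0.001] shift after twist [ 0.1 -1.   1.4]
```

```bash

python3 -m pendant '[{"translation":[0,-1,0],"twist":[0,0,0],"grip":-1},{"translation":[0,0,0],"twist":[0,0,0],"grip":-1},{"translation":[0,0,0],"twist":[0,0,0],"grip":-1},{"translation":[0,0,0],"twist":[0,0,0],"grip":-1},{"translation":[0,0,0],"twist":[0,0,0],"grip":-1},{"translation":[0,0,0],"twist":[0,0,0],"grip":-1},{"translation":[0,0,0],"twist":[0,0,0],"grip":-1},{"translation":[0,0,-20],"twist":[0,0,0],"grip":-1},{"translation":[0,0,-35],"twist":[0,0,0],"grip":-1},{"translation":[0,0,-40],"twist":[0,0,0],"grip":-1}]' 20
python3 -c "
from h import *
go(.474,-.349,.30,90)"
```

```text
t: 27.4
tool_pos: [0.5384, 0.0018, 0.1682]
orientation: [-2.216, -2.214, 0.011]
force: [0.6, -0.6, -0.7]
opening: 0.0443
t 27.40 tcp [0.5384 0.0018 0.1682] ang 89.9 open 0.0443 F [ 0.6 -0.6 -0.7] | shift now [-350.7  -65.5 -131.6] | twist [-0.011 -0.001 -0.001] shift after twist [-350.8  -64.4 -131.8]
```

```bash

python3 -m pendant '[{"translation":[0,0,-45],"twist":[-0.011,0,0],"grip":-1},{"translation":[0,0,-45],"twist":[0,0,0],"grip":-1},{"translation":[0,0,-40],"twist":[0,0,0],"grip":-1},{"translation":[-35,0,0],"twist":[0,0,0],"grip":-1},{"translation":[-45,0,0],"twist":[0,0,0],"grip":-1},{"translation":[-45,-10,0],"twist":[0,0,0],"grip":-1},{"translation":[-45,-10,0],"twist":[0,0,0],"grip":-1},{"translation":[-45,-10,0],"twist":[0,0,0],"grip":-1},{"translation":[-45,-10,0],"twist":[0,0,0],"grip":-1},{"translation":[-35,-10,0],"twist":[0,0,0],"grip":-1}]'
python3 -m pendant '[{"translation":[-30,-7,0],"twist":[0,0,0],"grip":-1},{"translation":[0,0,0],"twist":[0,0,0],"grip":-1},{"translation":[0,0,0],"twist":[0,0,0],"grip":-1},{"translation":[0,0,0],"twist":[0,0,0],"grip":-1},{"translation":[0,0,0],"twist":[0,0,0],"grip":-1},{"translation":[0,0,0],"twist":[0,0,0],"grip":-1},{"translation":[0,0,0],"twist":[0,0,0],"grip":-1},{"translation":[0,0,0],"twist":[0,0,0],"grip":-1},{"translation":[0,0,0],"twist":[0,0,0],"grip":-1},{"translation":[0,0,0],"twist":[0,0,0],"grip":-1}]'
python3 -c "
from h import *
go(.474,-.349,.088,90)"
```

```text
t: 28.4
tool_pos: [0.4903, -0.2988, 0.3099]
orientation: [2.205, 2.227, 0.014]
force: [0.2, -0.0, -1.3]
opening: 0.0441
t: 29.4
tool_pos: [0.4823, -0.3304, 0.3084]
orientation: [2.208, 2.227, 0.013]
force: [-0.1, 0.7, -0.9]
opening: 0.0439
t 29.40 tcp [ 0.4823 -0.3304  0.3084] ang 90.5 open 0.0439 F [-0.1  0.7 -0.9] | shift now [-19.  -10.5 220.2] | twist [ 0.009 -0.002  0.009] shift after twist [-18.6  -8.3 220.4]
```

```bash

python3 -m pendant '[{"translation":[-19,-8,0],"twist":[0.009,-0.002,0.009],"grip":-1},{"translation":[0,0,0],"twist":[0,0,0],"grip":-1},{"translation":[0,0,25],"twist":[0,0,0],"grip":-1},{"translation":[0,0,25],"twist":[0,0,0],"grip":-1},{"translation":[0,0,25],"twist":[0,0,0],"grip":-1},{"translation":[0,0,25],"twist":[0,0,0],"grip":-1},{"translation":[0,0,15],"twist":[0,0,0],"grip":-1},{"translation":[0,0,0],"twist":[0,0,0],"grip":-1},{"translation":[0,0,0],"twist":[0,0,0],"grip":-1},{"translation":[0,0,0],"twist":[0,0,0],"grip":-1}]'
python3 -c "
from h import *
go(.474,-.349,.088,90)"
```

```text
t: 30.4
tool_pos: [0.4738, -0.3552, 0.1926]
orientation: [2.224, 2.213, -0.001]
force: [-1.0, -0.3, -1.3]
opening: 0.0442
t 30.40 tcp [ 0.4738 -0.3552  0.1926] ang 89.7 open 0.0442 F [-1.  -0.3 -1.3] | shift now [ 6.600e+00 -1.000e-01  1.046e+02] | twist [ 0.003  0.003 -0.005] shift after twist [  6.2   0.2 104.6]
```

```bash

python3 -m pendant '[{"translation":[6,0,0],"twist":[0.003,0.003,-0.005],"grip":-1},{"translation":[0,0,0],"twist":[0,0,0],"grip":-1},{"translation":[0,0,20],"twist":[0,0,0],"grip":-1},{"translation":[0,0,20],"twist":[0,0,0],"grip":-1},{"translation":[0,0,15],"twist":[0,0,0],"grip":-1},{"translation":[0,0,0],"twist":[0,0,0],"grip":-1},{"translation":[0,0,0],"twist":[0,0,0],"grip":-1},{"translation":[0,0,0],"twist":[0,0,0],"grip":-1},{"translation":[0,0,0],"twist":[0,0,0],"grip":-1},{"translation":[0,0,0],"twist":[0,0,0],"grip":-1}]'
python3 -c "
from h import *
go(.474,-.349,.088,90)"
```

```text
t: 31.4
tool_pos: [0.4789, -0.352, 0.1467]
orientation: [2.209, 2.212, 0.001]
force: [-0.4, -0.3, -1.1]
opening: 0.0436
t 31.40 tcp [ 0.4789 -0.352   0.1467] ang 90.1 open 0.0436 F [-0.4 -0.3 -1.1] | shift now [ 3.7 -5.6 58.6] | twist [0.011 0.011 0.002] shift after twist [ 3.  -4.9 58.7]
```

```bash

python3 -m pendant '[{"translation":[3,-5,0],"twist":[0.011,0.011,0.002],"grip":-1},{"translation":[0,0,0],"twist":[0,0,0],"grip":-1},{"translation":[0,0,12],"twist":[0,0,0],"grip":-1},{"translation":[0,0,12],"twist":[0,0,0],"grip":-1},{"translation":[0,0,10],"twist":[0,0,0],"grip":-1},{"translation":[0,0,0],"twist":[0,0,0],"grip":-1},{"translation":[0,0,0],"twist":[0,0,0],"grip":-1},{"translation":[0,0,0],"twist":[0,0,0],"grip":-1},{"translation":[0,0,0],"twist":[0,0,0],"grip":-1},{"translation":[0,0,0],"twist":[0,0,0],"grip":-1}]'
python3 -c "
from h import *
go(.474,-.349,.088,90)"
```

```text
t: 32.4
tool_pos: [0.4733, -0.3487, 0.1094]
orientation: [-2.221, -2.22, -0.001]
force: [1.1, -0.2, -0.3]
opening: 0.044
t 32.40 tcp [ 0.4733 -0.3487  0.1094] ang 90.0 open 0.0440 F [ 1.1 -0.2 -0.3] | shift now [-0.3  0.7 21.4] | twist [-0.001 -0.002 -0.001] shift after twist [-0.3  0.7 21.4]
```

```bash

python3 -m pendant '[{"translation":[0,0.5,8],"twist":[0,0,0],"grip":-1},{"translation":[0,0,7],"twist":[0,0,0],"grip":-1},{"translation":[0,0,4],"twist":[0,0,0],"grip":-1},{"translation":[0,0,0],"twist":[0,0,0],"grip":-1},{"translation":[0,0,0],"twist":[0,0,0],"grip":-1},{"translation":[0,0,0],"twist":[0,0,0],"grip":-1},{"translation":[0,0,0],"twist":[0,0,0],"grip":-1},{"translation":[0,0,0],"twist":[0,0,0],"grip":-1},{"translation":[0,0,0],"twist":[0,0,0],"grip":-1},{"translation":[0,0,0],"twist":[0,0,0],"grip":-1}]'
python3 -c "
from h import *
go(.474,-.349,.088,90)"
```

```text
t: 33.4
tool_pos: [0.4744, -0.3492, 0.0899]
orientation: [2.222, 2.221, 0.001]
force: [0.6, -0.3, -0.2]
opening: 0.0445
t 33.40 tcp [ 0.4744 -0.3492  0.0899] ang 90.0 open 0.0445 F [ 0.6 -0.3 -0.2] | shift now [ 0.2 -0.4  1.9] | twist [ 0.001 -0.    -0.001] shift after twist [ 0.2 -0.4  1.9]
```

```bash

python3 -m pendant '[{"translation":[0,0,2],"twist":[0,0,0],"grip":-1},{"translation":[0,0,0],"twist":[0,0,0],"grip":-1},{"translation":[0,0,0],"twist":[0,0,0],"grip":0.2},{"translation":[0,0,0],"twist":[0,0,0],"grip":0.5},{"translation":[0,0,0],"twist":[0,0,0],"grip":0.5},{"translation":[0,0,0],"twist":[0,0,0],"grip":0.5},{"translation":[0,0,0],"twist":[0,0,0],"grip":0.5},{"translation":[0,0,-20],"twist":[0,0,0],"grip":0.5},{"translation":[0,0,-35],"twist":[0,0,0],"grip":0.5},{"translation":[0,0,-40],"twist":[0,0,0],"grip":0.5}]'
python3 -m pendant '[{"translation":[0,0,-40],"twist":[0,0,0],"grip":0.5},{"translation":[0,0,-40],"twist":[0,0,0],"grip":0.5},{"translation":[0,0,-40],"twist":[0,0,0],"grip":0.5},{"translation":[45,2,0],"twist":[0,0,0],"grip":0.5},{"translation":[48,2,0],"twist":[0,0,0],"grip":0.5},{"translation":[48,2,0],"twist":[0,0,0],"grip":0.5},{"translation":[48,2,0],"twist":[0,0,0],"grip":0.5},{"translation":[48,2,0],"twist":[0,0,0],"grip":0.5},{"translation":[48,2,0],"twist":[0,0,0],"grip":0.5},{"translation":[48,2,0],"twist":[0,0,0],"grip":0.5}]'
python3 -m pendant '[{"translation":[48,2,0],"twist":[0,0,0],"grip":0.5},{"translation":[0,0,0],"twist":[0,0,-0.15],"grip":0.5},{"translation":[0,0,0],"twist":[0,0,-0.15],"grip":0.5},{"translation":[0,0,0],"twist":[0,0,-0.15],"grip":0.5},{"translation":[0,0,0],"twist":[0,0,-0.15],"grip":0.5},{"translation":[0,0,0],"twist":[0,0,-0.15],"grip":0.5},{"translation":[0,0,0],"twist":[0,0,-0.15],"grip":0.5},{"translation":[0,0,0],"twist":[0,0,-0.15],"grip":0.5},{"translation":[0,0,0],"twist":[0,0,-0.15],"grip":0.5},{"translation":[0,0,0],"twist":[0,0,-0.15],"grip":0.5}]'
python3 - <<'E'
from h import *
go(.4987,.109,.20,169)
s=snap("side",6); P=cloud(s); X,Y,Z=[P[...,k] for k in range(3)]
m=(X>.4)&(X<.515)&(Y<-.31)&(Y>-.39)&(Z>.09)&(Z<.2); q=P[m]; print("spice cap",m.sum(),np.nanmin(q,0),np.nanmax(q,0))
E
```

```text
t: 34.4
tool_pos: [0.471, -0.3465, 0.1784]
orientation: [-2.213, -2.212, 0.001]
force: [-0.4, -0.9, 0.4]
opening: 0.0699
t: 35.4
tool_pos: [0.4884, -0.0107, 0.3126]
orientation: [2.232, 2.207, 0.004]
force: [1.2, -0.1, -0.1]
opening: 0.0699
t: 36.4
tool_pos: [0.4895, 0.0489, 0.313]
orientation: [0.354, 3.117, 0.004]
force: [0.5, 1.0, -0.7]
opening: 0.0698
t 36.40 tcp [0.4895 0.0489 0.313 ] ang 167.0 open 0.0698 F [ 0.5  1.  -0.7] | shift now [  5.   60.3 113.1] | twist [ 0.003  0.004 -0.034] shift after twist [  2.5  60.8 113. ]
spice cap 344 [ 0.45404649 -0.37368687  0.09209361] [ 0.49739896 -0.33072155  0.11946465]
```

View pics/side6.png

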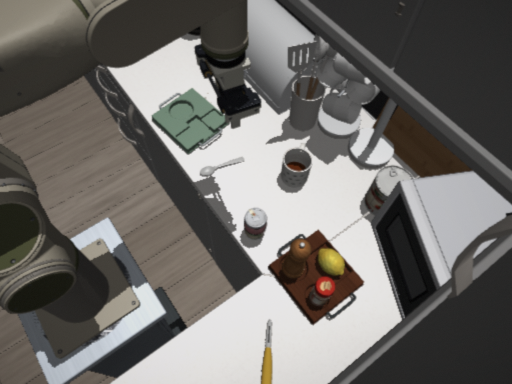

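The side view shows the supper carrier complete: mill (298,255), spice jar (324,290) and lemon (331,262), all upright and seated. I'll refine the spoon's axis from the stored masks.

```bash
python3 - <<'E'
from h import *
np.set_printoptions(precision=1,suppress=True)
for n,(v0,v1,u0,u1) in (("wrist1",(130,240,225,285)),("wrist5",(5,80,125,290))):
    i=load(f"pics/{n}.npz"); p=i["p"]; g=cv2.cvtColor(p,cv2.COLOR_RGB2GRAY).astype(int); P=cloud(i); z=P[...,2]
    roi=np.zeros(g.shape,bool); roi[v0:v1,u0:u1]=1; z0=np.nanmedian(z[roi])
    m=(roi&(z>z0+.0025)).astype(np.uint8); k,l,st,cc=cv2.connectedComponentsWithStats(m); j=1+np.argmax(st[1:,4]); q=P[l==j]*1000
    for a,b in ((428,470),(470,490),(490,505),(505,530),(530,555),(555,575)):
        s=q[(q[:,0]>a)&(q[:,0]<b)]; print(n,a,b,len(s),"mean",s[:,:2].mean(0),"yrange",np.percentile(s[:,1],[3,97]))
    print("x ext",q[:,0].min(),q[:,0].max())
E
python3 -m pendant '[{"translation":[2,30,20],"twist":[0,0,-0.034],"grip":0},{"translation":[0,30,20],"twist":[0,0,0],"grip":0},{"translation":[0,0,20],"twist":[0,0,0],"grip":0},{"translation":[0,0,20],"twist":[0,0,0],"grip":0},{"translation":[0,0,20],"twist":[0,0,0],"grip":0},{"translation":[0,0,20],"twist":[0,0,0],"grip":0},{"translation":[0,0,0],"twist":[0,0,0],"grip":0},{"translation":[0,0,0],"twist":[0,0,0],"grip":0},{"translation":[0,0,0],"twist":[0,0,0],"grip":0},{"translation":[0,0,0],"twist":[0,0,0],"grip":0}]' 12
python3 -c "
from h import *
go(.4987,.109,.10,169)"
```

```text
wrist1 428 470 387 mean [450.8 120. ] yrange [106.3 133.7]
wrist1 470 490 101 mean [478.2 114.7] yrange [110.3 122.8]
wrist1 490 505 65 mean [497.8 109.9] yrange [104.6 114.5]
wrist1 505 530 131 mean [518.3 105.2] yrange [ 98.6 111.5]
wrist1 530 555 164 mean [542.7  99.7] yrange [ 90.9 107.1]
wrist1 555 575 48 mean [559.2  97.6] yrange [ 91.3 103.9]
x ext 431.10516413933783 566.502691961485
wrist5 428 470 945 mean [449.7 120.7] yrange [106.  133.3]
wrist5 470 490 216 mean [478.6 114.4] yrange [109.3 123.2]
wrist5 490 505 161 mean [497.8 109.6] yrange [104.9 113.7]
wrist5 505 530 346 mean [518.3 105. ] yrange [ 97.9 110.9]
wrist5 530 555 458 mean [542.9  99.5] yrange [ 90.8 107.4]
wrist5 555 575 128 mean [559.5  96.7] yrange [ 88.7 104.1]
x ext 430.46359207251896 566.250596862211
t: 37.45
tool_pos: [0.5023, 0.1107, 0.1928]
orientation: [0.323, 3.114, 0.006]
force: [0.5, -0.5, 0.3]
opening: 0.0461
t 37.45 tcp [0.5023 0.1107 0.1928] ang 168.2 open 0.0461 F [ 0.5 -0.5  0.3] | shift now [ 4.1 -2.9 92.8] | twist [ 0.005  0.01  -0.015] shift after twist [ 3.2 -2.4 92.8]
```

```bash

python3 -m pendant '[{"translation":[4,-1,0],"twist":[0.005,0.01,0.013],"grip":0},{"translation":[0,0,0],"twist":[0,0,0],"grip":0},{"translation":[0.5,0,25],"twist":[0,0.004,0],"grip":0},{"translation":[0.5,0,25],"twist":[0,0.004,0],"grip":0},{"translation":[0.5,0,25],"twist":[0,0.004,0],"grip":0},{"translation":[0,0,20],"twist":[0,0,0],"grip":0},{"translation":[0,0,10],"twist":[0,0,0],"grip":0},{"translation":[0,0,0],"twist":[0,0,0],"grip":0},{"translation":[0,0,0],"twist":[0,0,0],"grip":0},{"translation":[0,0,0],"twist":[0,0,0],"grip":0}]' 12
python3 -c "
from h import *
go(.4985,.1097,.04,167.4)"
```

```text
t: 38.45
tool_pos: [0.5015, 0.1116, 0.0929]
orientation: [-0.349, -3.122, -0.006]
force: [-0.0, 0.1, 0.3]
opening: 0.0464
t 38.45 tcp [0.5015 0.1116 0.0929] ang 167.2 open 0.0464 F [-0.   0.1  0.3] | shift now [ 2.4 -2.7 52.8] | twist [ 0.004 -0.001 -0.003] shift after twist [ 2.5 -2.5 52.9]
```

```bash

python3 -m pendant '[{"translation":[2.5,-2.5,0],"twist":[0.004,0,-0.003],"grip":0},{"translation":[0,0,0],"twist":[0,0,0],"grip":0},{"translation":[0.5,0,20],"twist":[0,0.004,0],"grip":0},{"translation":[0.5,0,20],"twist":[0,0.004,0],"grip":0},{"translation":[0.5,0,18],"twist":[0,0.004,0],"grip":0},{"translation":[0,0,13],"twist":[0,0,0],"grip":0},{"translation":[0,0,0],"twist":[0,0,0],"grip":0},{"translation":[0,0,0],"twist":[0,0,0],"grip":0},{"translation":[0,0,0],"twist":[0,0,0],"grip":0},{"translation":[0,0,0],"twist":[0,0,0],"grip":0}]' 12
python3 -c "
from h import *
go(.4985,.1097,.004,167.4)"
```

```text
t: 39.45
tool_pos: [0.5032, 0.1107, 0.0284]
orientation: [0.344, 3.121, 0.006]
force: [0.2, -0.9, -1.0]
opening: 0.0463
t 39.45 tcp [0.5032 0.1107 0.0284] ang 167.4 open 0.0463 F [ 0.2 -0.9 -1. ] | shift now [ 4.4 -2.1 24.4] | twist [0.004 0.001 0.   ] shift after twist [ 4.4 -2.  24.4]
```

```bash

python3 -m pendant '[{"translation":[4.5,-2,0],"twist":[0.004,0,0],"grip":0},{"translation":[0,0,0],"twist":[0,0,0],"grip":0},{"translation":[0.5,0,10],"twist":[0,0.003,0],"grip":0},{"translation":[0.5,0,9],"twist":[0,0.003,0],"grip":0},{"translation":[0,0,3],"twist":[0,0,0],"grip":0},{"translation":[0,0,0],"twist":[0,0,0],"grip":0},{"translation":[0,0,0],"twist":[0,0,0],"grip":0},{"translation":[0,0,0],"twist":[0,0,0],"grip":0},{"translation":[0,0,0],"twist":[0,0,0],"grip":0},{"translation":[0,0,0],"twist":[0,0,0],"grip":0}]' 12
python3 -c "
from h import *
go(.4985,.1097,.004,167.4)"
```

```text
t: 40.45
tool_pos: [0.4978, 0.11, 0.0057]
orientation: [-0.343, -3.119, -0.001]
force: [0.5, 0.1, -0.5]
opening: 0.047
t 40.45 tcp [0.4978 0.11   0.0057] ang 167.4 open 0.0470 F [ 0.5  0.1 -0.5] | shift now [-0.8 -0.1  1.7] | twist [ 0.    -0.004  0.001] shift after twist [-0.8 -0.1  1.7]
```

```bash

python3 -m pendant '[{"translation":[-0.5,0,2.5],"twist":[0,-0.004,0],"grip":0},{"translation":[0,0,0],"twist":[0,0,0],"grip":0},{"translation":[0,0,0],"twist":[0,0,0],"grip":-1},{"translation":[0,0,0],"twist":[0,0,0],"grip":-1},{"translation":[0,0,0],"twist":[0,0,0],"grip":-1},{"translation":[0,0,0],"twist":[0,0,0],"grip":-1},{"translation":[0,0,0],"twist":[0,0,0],"grip":-1},{"translation":[0,0,0],"twist":[0,0,0],"grip":-1},{"translation":[0,0,0],"twist":[0,0,0],"grip":-1},{"translation":[0,0,0],"twist":[0,0,0],"grip":-1}]' 15
python3 -c "
from h import *
go(.517,.257,.1,187.7)"
```

```text
t: 41.45
tool_pos: [0.4988, 0.1099, 0.0035]
orientation: [0.344, 3.121, 0.0]
force: [0.2, 0.9, -0.3]
opening: 0.0237
t 41.45 tcp [0.4988 0.1099 0.0035] ang 167.4 open 0.0237 F [ 0.2  0.9 -0.3] | shift now [ 14.  147.5 -96.5] | twist [ 0.     0.002 -0.354] shift after twist [-37.8 143.3 -96.5]
```

```bash

python3 -m pendant '[{"translation":[0,0,-10],"twist":[0,0,0],"grip":-1},{"translation":[0,0,-30],"twist":[0,0,0],"grip":-1},{"translation":[0,0,-35],"twist":[0,0,0],"grip":-1},{"translation":[0,0,-30],"twist":[0,0,0],"grip":-1},{"translation":[0,0,0],"twist":[0,0,-0.12],"grip":-1},{"translation":[0,0,0],"twist":[0,0,-0.12],"grip":-1},{"translation":[0,0,0],"twist":[0,0,-0.114],"grip":-1},{"translation":[-11,40,0],"twist":[0,0,0],"grip":-1},{"translation":[-11,40,0],"twist":[0,0,0],"grip":-1},{"translation":[-10,40,0],"twist":[0,0,0],"grip":-1}]'
python3 -m pendant '[{"translation":[0,0,0],"twist":[0,0,0],"grip":-1},{"translation":[0,0,0],"twist":[0,0,0],"grip":-1},{"translation":[0,0,0],"twist":[0,0,0],"grip":-1},{"translation":[0,0,0],"twist":[0,0,0],"grip":-1},{"translation":[0,0,0],"twist":[0,0,0],"grip":-1},{"translation":[0,0,0],"twist":[0,0,0],"grip":-1},{"translation":[0,0,0],"twist":[0,0,0],"grip":-1},{"translation":[0,0,0],"twist":[0,0,0],"grip":-1},{"translation":[0,0,0],"twist":[0,0,0],"grip":-1},{"translation":[0,0,0],"twist":[0,0,0],"grip":-1}]'
python3 - <<'E'
from h import *
go(.517,.257,.1,187.7); i=snap("wrist",7)
E
```

```text
t: 42.45
tool_pos: [0.5149, 0.232, 0.1214]
orientation: [-0.224, 3.126, -0.002]
force: [0.7, 0.0, 0.4]
opening: 0.0236
t: 43.45
tool_pos: [0.5152, 0.233, 0.124]
orientation: [-0.225, 3.124, -0.0]
force: [-0.7, 0.2, -0.5]
opening: 0.0228
t 43.45 tcp [0.5152 0.233  0.124 ] ang -171.8 open 0.0228 F [-0.7  0.2 -0.5] | shift now [-5.  23.5 24. ] | twist [-0.001  0.01   0.009] shift after twist [-5.  23.6 24. ]
```

View pics/wrist7.png

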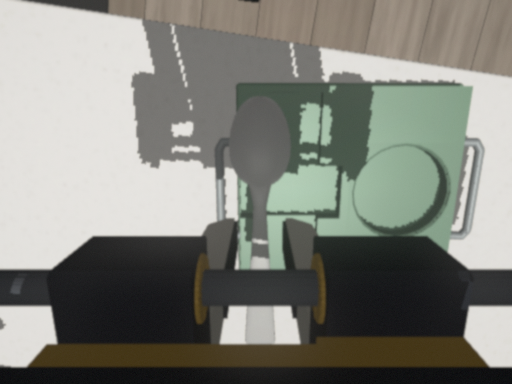

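The spoon is held straight, running vertically from (260,95) to (260,340) between the fingers. The carrier's near edge is at row 84, its −y edge at column 238, and the jam well at about (400,188).

```bash
python3 - <<'E'
from h import *
np.set_printoptions(precision=1,suppress=True)
i=load("pics/wrist7.npz"); p=i["p"]; P=cloud(i); Q=P*1000; z=Q[...,2]
m=(z<16.5)&(z>5); m[:, :345]=0; m[:,455:]=0; m[:140]=0; m[238:]=0
k,l,st,cc=cv2.connectedComponentsWithStats(m.astype(np.uint8)); j=1+np.argmax(st[1:,4]); q=Q[l==j]; print("jam well low",st[j],cv2.minEnclosingCircle(q[:,:2].astype(np.float32)),q[:,:2].min(0),q[:,:2].max(0),"z",np.median(q[:,2]))
n=[]
for u in range(245,460):
    v=np.nonzero((z[60:140,u]>20))[0]
    if len(v): n.append(Q[60+v[0],u,:2])
n=np.array(n,np.float32); L=cv2.fitLine(n,cv2.DIST_HUBER,0,.01,.01).ravel(); print("near edge",L,"yaw",np.degrees(np.arctan2(-L[0],L[1])))
# slot vertical wall +y side (slot/block boundary col ~322) 
r=[]
for v in list(range(92,165)):
    c=np.nonzero((z[v,295:345]>20.5))[0]
    c=c[(c>10)] if len(c) else c
    if len(c): r.append(Q[v,295+c[0],:2])
r=np.array(r,np.float32); L=cv2.fitLine(r,cv2.DIST_HUBER,0,.01,.01).ravel(); print("slot +y wall",L,"yaw",np.degrees(np.arctan2(L[1],L[0])))
s=(z>90)&(z<200); s[235:]=0; q=Q[s]; print("spoon",s.sum(),q.min(0),q.max(0), "axis",cv2.fitLine(q[:,:2].astype(np.float32),cv2.DIST_HUBER,0,.01,.01).ravel())
print("z by x: ",[(a,round(float(np.median(q[(q[:,0]>a)&(q[:,0]<a+15)][:,2])),1)) for a in (450,465,480,495) if ((q[:,0]>a)&(q[:,0]<a+15)).any()])
E
```

```text
jam well low [ 354  146   90   88 6050] ((504.1459655761719, 347.1515808105469), 38.059810638427734) [466.5 312.3] [541.8 385. ] z 10.316434036037574
near edge [  0.1  -1.  428.2 289.7] yaw -171.76169
slot +y wall [  1.    0.1 462.6 272.8] yaw 8.239844
spoon 6161 [445.9 205.2 120.1] [515.8 257.1 147.4] axis [  1.    0.1 476.7 226.7]
z by x:  [(450, 125.1), (465, 123.6), (480, 126.2), (495, 132.5)]
```

```bash

python3 -m pendant '[{"translation":[-6,26.5,0],"twist":[0,0.01,0],"grip":-1},{"translation":[0,0,0],"twist":[0,0,0],"grip":-1},{"translation":[0,0,18],"twist":[0,0.003,0],"grip":-1},{"translation":[0,0,18],"twist":[0,0.003,0],"grip":-1},{"translation":[0,0,18],"twist":[0,0.003,0],"grip":-1},{"translation":[0,0,10],"twist":[0,0,0],"grip":-1},{"translation":[0,0,0],"twist":[0,0,0],"grip":-1},{"translation":[0,0,0],"twist":[0,0,0],"grip":-1},{"translation":[0,0,0],"twist":[0,0,0],"grip":-1},{"translation":[0,0,0],"twist":[0,0,0],"grip":-1}]'
python3 -c "
from h import *
go(.5175,.26,.02,188.2)"
```

```text
t: 44.5
tool_pos: [0.5162, 0.2579, 0.0539]
orientation: [0.224, -3.122, 0.005]
force: [0.8, -0.2, -0.2]
opening: 0.0234
t 44.50 tcp [0.5162 0.2579 0.0539] ang -171.8 open 0.0234 F [ 0.8 -0.2 -0.2] | shift now [-2.   1.9 33.8] | twist [-0.002 -0.012  0.   ] shift after twist [-1.6  1.9 33.9]
```

```bash

python3 -m pendant '[{"translation":[-1.5,2,0],"twist":[-0.002,-0.01,0],"grip":-1},{"translation":[0,0,0],"twist":[0,0,0],"grip":-1},{"translation":[0,0,12],"twist":[0,0.003,0],"grip":-1},{"translation":[0,0,10],"twist":[0,0.003,0],"grip":-1},{"translation":[0,0,6],"twist":[0,0,0],"grip":-1},{"translation":[0,0,0],"twist":[0,0,0],"grip":-1},{"translation":[0,0,0],"twist":[0,0,0],"grip":-1},{"translation":[0,0,0],"twist":[0,0,0],"grip":-1},{"translation":[0,0,0],"twist":[0,0,0],"grip":-1},{"translation":[0,0,0],"twist":[0,0,0],"grip":-1}]'
python3 -c "
from h import *
go(.5175,.26,.02,188.2)"
```

```text
t: 45.5
tool_pos: [0.5185, 0.2608, 0.0249]
orientation: [0.225, -3.129, -0.0]
force: [-0.3, -1.2, -0.5]
opening: 0.0234
t 45.50 tcp [0.5185 0.2608 0.0249] ang -171.8 open 0.0234 F [-0.3 -1.2 -0.5] | shift now [ 1.1 -0.7  4.9] | twist [ 0.    -0.005  0.   ] shift after twist [ 1.1 -0.6  4.9]
```

```bash

python3 -m pendant '[{"translation":[1,-0.5,3],"twist":[0,-0.005,0],"grip":-1},{"translation":[0,0,2.5],"twist":[0,0,0],"grip":-1},{"translation":[0,0,0],"twist":[0,0,0],"grip":-1},{"translation":[0,0,0],"twist":[0,0,0],"grip":-0.25},{"translation":[0,0,0],"twist":[0,0,0],"grip":-0.25},{"translation":[0,0,0],"twist":[0,0,0],"grip":-0.25},{"translation":[0,0,0],"twist":[0,0,0],"grip":-0.25},{"translation":[0,0,0],"twist":[0,0,0],"grip":-0.25},{"translation":[0,0,-10],"twist":[0,0,0],"grip":-0.25},{"translation":[0,0,-25],"twist":[0,0,0],"grip":-0.25}]'
python3 -m pendant '[{"translation":[0,0,-45],"twist":[0,0,0],"grip":0.9},{"translation":[0,0,-45],"twist":[0,0,0],"grip":0.9},{"translation":[0,0,-45],"twist":[0,0,0],"grip":0.9},{"translation":[0,0,-40],"twist":[0,0,0],"grip":0.9},{"translation":[0,0,-20],"twist":[0,0,0],"grip":0.9},{"translation":[0,0,0],"twist":[0,0,0],"grip":0.9},{"translation":[0,0,0],"twist":[0,0,0],"grip":0.9},{"translation":[0,0,0],"twist":[0,0,0],"grip":0.9},{"translation":[0,0,0],"twist":[0,0,0],"grip":0.9},{"translation":[0,0,0],"twist":[0,0,0],"grip":0.9}]'
python3 - <<'E'
from h import *
go(.4515,-.115,.28,180); i=snap("wrist",8)
E
```

```text
t: 46.5
tool_pos: [0.5151, 0.2591, 0.0522]
orientation: [0.225, -3.129, 0.002]
force: [-0.9, 0.1, 0.7]
opening: 0.0352
t: 47.5
tool_pos: [0.5144, 0.2588, 0.2587]
orientation: [0.225, -3.13, 0.001]
force: [-0.4, -0.4, -0.6]
opening: 0.0881
t 47.50 tcp [0.5144 0.2588 0.2587] ang -171.8 open 0.0881 F [-0.4 -0.4 -0.6] | shift now [ 115.7 -361.   -20.8] | twist [-0.001 -0.003  0.143] shift after twist [  62.9 -373.8  -21.3]
```

View pics/wrist8.png

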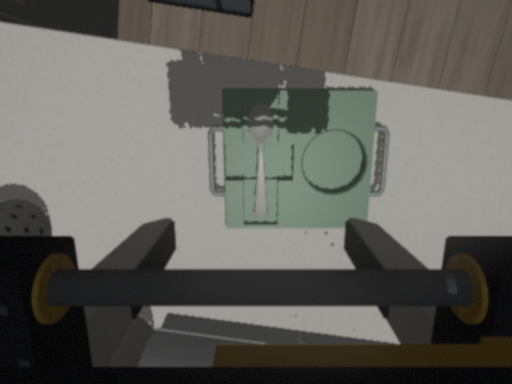

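The spoon lies in its slot, from about (261,104) to (261,221), and the jam well centre is at about (332,160). I'll check it in numbers.

```bash
python3 - <<'E'
from h import *
np.set_printoptions(precision=1,suppress=True)
i=load("pics/wrist8.npz"); p=i["p"]; P=cloud(i); Q=P*1000; z=Q[...,2]
m=(z<16.5)&(z>5); m[:, :300]=0; m[:,365:]=0; m[:122]=0; m[200:]=0
k,l,st,cc=cv2.connectedComponentsWithStats(m.astype(np.uint8)); j=1+np.argmax(st[1:,4]); q=Q[l==j]; print("jam well",cv2.minEnclosingCircle(q[:,:2].astype(np.float32)))
C=[ray(i,u,v,.024)[:2]*1000 for u,v in ((222,89),(376,89),(370,227),(227,228))]; print("corners",np.array(C),"centre",np.mean(C,0), "sides",np.linalg.norm(C[0]-C[1]),np.linalg.norm(C[1]-C[2]))
print("spoon ends",ray(i,261,103,.021)*1000,ray(i,261,221.5,.018)*1000)
cv2.imwrite("pics/w8c.png",cv2.resize(p[80:240,205:395,::-1],None,fx=4,fy=4,interpolation=cv2.INTER_CUBIC))
for v in (110,130,150,170,190,210): print(v,[round(float(a),1) for a in z[v,240:284:3]])
E
```

```text
jam well ((504.1755676269531, 346.7902526855469), 38.142486572265625)
corners [[439.  204.1]
 [414.  377.2]
 [577.6 407. ]
 [604.7 229.9]] centre [508.8 304.5] sides 174.84283985705596 166.30141501095085
spoon ends [448.  250.2  21. ] [592.1 271.2  18. ]
110 [23.6, 16.1, 16.3, 15.9, 23.5, 22.5, 21.1, 21.7, 22.8, 22.8, 16.6, 16.5, 15.8, 25.0, 24.8]
130 [23.9, 16.8, 16.9, 23.9, 19.4, 18.9, 17.8, 16.7, 18.9, 19.5, 20.6, 14.1, 16.0, 24.5, 24.7]
150 [9.5, 9.9, 8.9, 10.5, 11.3, 11.1, 25.1, 26.8, 11.5, 10.2, 10.7, 10.4, 10.7, 9.1, 9.6]
170 [10.4, 10.2, 8.2, 9.5, 10.9, 9.0, 25.0, 25.2, 26.5, 11.4, 11.6, 9.4, 10.8, 11.0, 9.9]
190 [25.1, 22.1, 15.6, 15.2, 17.3, 16.9, 24.1, 23.2, 23.4, 17.9, 16.5, 15.0, 16.2, 24.0, 25.5]
210 [24.4, 23.5, 16.0, 16.2, 16.3, 20.4, 20.3, 20.6, 20.7, 18.9, 15.5, 17.6, 19.2, 25.1, 24.6]
```

View pics/w8c.png

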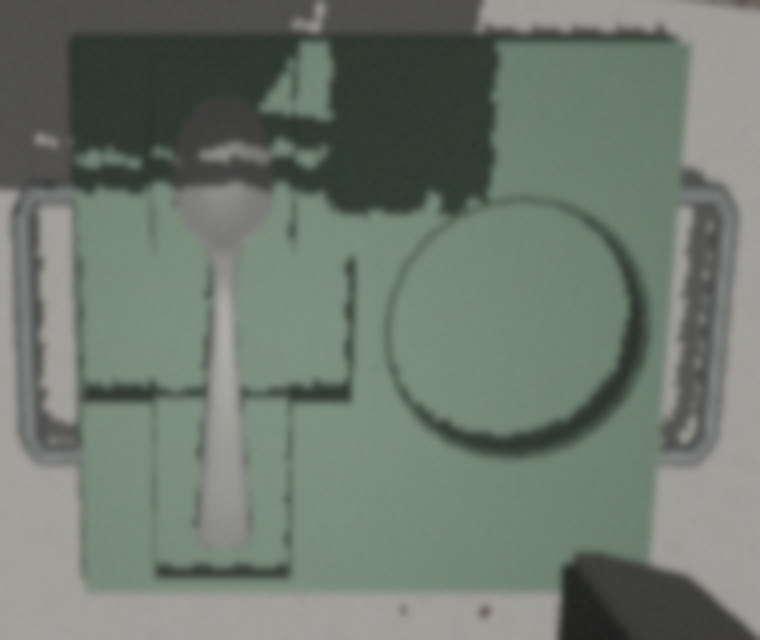

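The spoon lies flat inside its slot, with margin all round. Next is the jam jar: move above it and measure the lid from close up.

```bash

python3 -m pendant '[{"translation":[11,-34,0],"twist":[0,0,0],"grip":1},{"translation":[13,-42,0],"twist":[0,0,0],"grip":1},{"translation":[13,-42,0],"twist":[0,0,0],"grip":1},{"translation":[13,-42,0],"twist":[0,0,0],"grip":1},{"translation":[13,-42,0],"twist":[0,0,0],"grip":1},{"translation":[13,-42,0],"twist":[0,0,0],"grip":1},{"translation":[13,-40,0],"twist":[0,0,0],"grip":1},{"translation":[13,-38,0],"twist":[0,0,0],"grip":1},{"translation":[13,-34,0],"twist":[0,0,0],"grip":1},{"translation":[0,0,0],"twist":[0,0,0],"grip":1}]'
python3 -m pendant '[{"translation":[0,0,0],"twist":[0,0,0],"grip":1},{"translation":[0,0,0],"twist":[0,0,0],"grip":1},{"translation":[0,0,0],"twist":[0,0,0],"grip":1},{"translation":[0,0,0],"twist":[0,0,0],"grip":1},{"translation":[0,0,0],"twist":[0,0,0],"grip":1},{"translation":[0,0,0],"twist":[0,0,0],"grip":1},{"translation":[0,0,0],"twist":[0,0,0],"grip":1},{"translation":[0,0,0],"twist":[0,0,0],"grip":1},{"translation":[0,0,0],"twist":[0,0,0],"grip":1},{"translation":[0,0,0],"twist":[0,0,0],"grip":1}]'
python3 - <<'E'
from h import *
go(.4515,-.1165,.05,188); i=snap("wrist",9); P=cloud(i); X,Y,Z=[P[...,k] for k in range(3)]
m=(X>.39)&(X<.51)&(Y>-.18)&(Y<-.05)&(Z>.092)&(Z<.106); q=P[m][:,:2].astype(np.float32); print("lid",m.sum(),cv2.minEnclosingCircle(q),np.percentile(q,[1,99],axis=0),np.median(Z[m]))
E
```

```text
t: 48.55
tool_pos: [0.4443, -0.1221, 0.2491]
orientation: [0.231, -3.114, 0.0]
force: [-0.5, 1.3, -0.1]
opening: 0.0932
t: 49.55
tool_pos: [0.4447, -0.1178, 0.2475]
orientation: [0.238, -3.112, -0.003]
force: [-0.3, -0.1, 0.0]
opening: 0.0931
t 49.55 tcp [ 0.4447 -0.1178  0.2475] ang -171.3 open 0.0931 F [-0.3 -0.1  0. ] | shift now [-11.1  -0.5 197.3] | twist [ 0.004 -0.021  0.013] shift after twist [ -7.    0.4 197.5]
lid 2671 ((0.45141059160232544, -0.11569466441869736), 0.028415072709321976) [[ 0.42472762 -0.14194314]
 [ 0.47731786 -0.089645  ]] 0.09933687099408112
```

```bash

python3 -m pendant '[{"translation":[-7,1,0],"twist":[0.004,-0.02,0.013],"grip":1},{"translation":[0,0,0],"twist":[0,0,0],"grip":1},{"translation":[0,0,22],"twist":[0,0.003,0],"grip":1},{"translation":[0,0,22],"twist":[0,0.003,0],"grip":1},{"translation":[0,0,22],"twist":[0,0.003,0],"grip":1},{"translation":[0,0,22],"twist":[0,0.003,0],"grip":1},{"translation":[0,0,12],"twist":[0,0,0],"grip":1},{"translation":[0,0,0],"twist":[0,0,0],"grip":1},{"translation":[0,0,0],"twist":[0,0,0],"grip":1},{"translation":[0,0,0],"twist":[0,0,0],"grip":1}]'
python3 -c "
from h import *
go(.4513,-.1157,.051,188)"
```

```text
t: 50.6
tool_pos: [0.4538, -0.1165, 0.1472]
orientation: [0.215, -3.129, 0.006]
force: [1.1, -0.2, 0.8]
opening: 0.0929
t 50.60 tcp [ 0.4538 -0.1165  0.1472] ang -172.1 open 0.0929 F [ 1.1 -0.2  0.8] | shift now [ 1.8  1.5 96.2] | twist [-0.003 -0.005 -0.003] shift after twist [ 2.4  1.2 96.2]
```

```bash

python3 -m pendant '[{"translation":[2,1,0],"twist":[-0.003,-0.005,-0.003],"grip":1},{"translation":[0,0,0],"twist":[0,0,0],"grip":1},{"translation":[0.5,0,18],"twist":[0,0.003,0],"grip":1},{"translation":[0.5,0,18],"twist":[0,0.003,0],"grip":1},{"translation":[0.5,0,18],"twist":[0,0.003,0],"grip":1},{"translation":[0,0,12],"twist":[0,0,0],"grip":1},{"translation":[0,0,0],"twist":[0,0,0],"grip":1},{"translation":[0,0,0],"twist":[0,0,0],"grip":1},{"translation":[0,0,0],"twist":[0,0,0],"grip":1},{"translation":[0,0,0],"twist":[0,0,0],"grip":1}]'
python3 -c "
from h import *
go(.4513,-.1157,.051,188)"
```

```text
t: 51.6
tool_pos: [0.4557, -0.1184, 0.088]
orientation: [-0.219, 3.129, -0.011]
force: [0.0, -0.1, 0.1]
opening: 0.0929
t 51.60 tcp [ 0.4557 -0.1184  0.088 ] ang -172.0 open 0.0929 F [ 0.  -0.1  0.1] | shift now [ 4.1  3.6 36.9] | twist [-0.007  0.004  0.   ] shift after twist [ 3.9  3.3 37. ]
```

```bash

python3 -m pendant '[{"translation":[4,3,0],"twist":[-0.007,0.004,0],"grip":1},{"translation":[0,0,0],"twist":[0,0,0],"grip":1},{"translation":[0.5,0,14],"twist":[0,0.003,0],"grip":1},{"translation":[0.5,0,14],"twist":[0,0.003,0],"grip":1},{"translation":[0,0,7],"twist":[0,0,0],"grip":1},{"translation":[0,0,0],"twist":[0,0,0],"grip":1},{"translation":[0,0,0],"twist":[0,0,0],"grip":1},{"translation":[0,0,0],"twist":[0,0,0],"grip":1},{"translation":[0,0,0],"twist":[0,0,0],"grip":1},{"translation":[0,0,0],"twist":[0,0,0],"grip":1}]'
python3 -c "
from h import *
go(.4513,-.1157,.051,188)"
```

```text
t: 52.6
tool_pos: [0.4501, -0.1161, 0.0505]
orientation: [0.219, -3.128, 0.0]
force: [-0.4, 0.5, -0.6]
opening: 0.0931
t 52.60 tcp [ 0.4501 -0.1161  0.0505] ang -172.0 open 0.0931 F [-0.4  0.5 -0.6] | shift now [-1.2  0.2 -0.5] | twist [ 0.    -0.006  0.   ] shift after twist [-1.2  0.2 -0.5]
```

```bash

python3 -m pendant '[{"translation":[-1,0,0],"twist":[0,-0.006,0],"grip":1},{"translation":[0,0,0],"twist":[0,0,0],"grip":-1},{"translation":[0,0,0],"twist":[0,0,0],"grip":-1},{"translation":[0,0,0],"twist":[0,0,0],"grip":-1},{"translation":[0,0,0],"twist":[0,0,0],"grip":-1},{"translation":[0,0,0],"twist":[0,0,0],"grip":-1},{"translation":[0,0,0],"twist":[0,0,0],"grip":-1},{"translation":[0,0,0],"twist":[0,0,0],"grip":-1},{"translation":[0,0,0],"twist":[0,0,0],"grip":-1},{"translation":[0,0,0],"twist":[0,0,0],"grip":-1}]' 35
python3 -c "
from h import *
go(.4513,-.1157,.051,188)"
python3 -m pendant '[{"translation":[0,0,-15],"twist":[0,0,0],"grip":-1},{"translation":[0,0,-25],"twist":[0,0,0],"grip":-1},{"translation":[0,0,-30],"twist":[0,0,0],"grip":-1},{"translation":[0,0,-30],"twist":[0,0,0],"grip":-1},{"translation":[0,0,-20],"twist":[0,0,0],"grip":-1},{"translation":[0,0,0],"twist":[0,0,0],"grip":-1},{"translation":[0,0,0],"twist":[0,0,0],"grip":-1},{"translation":[0,0,0],"twist":[0,0,0],"grip":-1},{"translation":[0,0,0],"twist":[0,0,0],"grip":-1},{"translation":[0,0,0],"twist":[0,0,0],"grip":-1}]'
python3 -c "
from h import *
go(.5042,.347,.17,188)"
```

```text
t: 53.6
tool_pos: [0.452, -0.116, 0.0516]
orientation: [-0.22, 3.131, -0.0]
force: [-0.0, -0.1, -0.2]
opening: 0.058
t 53.60 tcp [ 0.452  -0.116   0.0516] ang -172.0 open 0.0580 F [-0.  -0.1 -0.2] | shift now [0.7 0.4 0.6] | twist [-0.     0.002  0.001] shift after twist [0.7 0.4 0.6]
t: 54.6
tool_pos: [0.4451, -0.114, 0.1653]
orientation: [0.218, -3.12, -0.01]
force: [0.4, 0.2, -3.1]
opening: 0.0581
t 54.60 tcp [ 0.4451 -0.114   0.1653] ang -172.0 open 0.0581 F [ 0.4  0.2 -3.1] | shift now [-122.7  448.3   -3. ] | twist [ 0.007 -0.013  0.   ] shift after twist [-122.6  448.3   -4.7]
```

```bash

python3 -m pendant '[{"translation":[-5,20,0],"twist":[0.007,-0.013,0],"grip":-1},{"translation":[-9,33,0],"twist":[0,0,0],"grip":-1},{"translation":[-10,37,0],"twist":[0,0,0],"grip":-1},{"translation":[-10,37,0],"twist":[0,0,0],"grip":-1},{"translation":[-10,37,0],"twist":[0,0,0],"grip":-1},{"translation":[-10,37,0],"twist":[0,0,0],"grip":-1},{"translation":[-10,37,0],"twist":[0,0,0],"grip":-1},{"translation":[-10,37,0],"twist":[0,0,0],"grip":-1},{"translation":[-10,37,0],"twist":[0,0,0],"grip":-1},{"translation":[-10,37,0],"twist":[0,0,0],"grip":-1}]'
python3 -m pendant '[{"translation":[-10,35,0],"twist":[0,0,0],"grip":-1},{"translation":[-8,28,0],"twist":[0,0,0],"grip":-1},{"translation":[-4,14,0],"twist":[0,0,0],"grip":-1},{"translation":[0,0,0],"twist":[0,0,0],"grip":-1},{"translation":[0,0,0],"twist":[0,0,0],"grip":-1},{"translation":[0,0,0],"twist":[0,0,0],"grip":-1},{"translation":[0,0,0],"twist":[0,0,0],"grip":-1},{"translation":[0,0,0],"twist":[0,0,0],"grip":-1},{"translation":[0,0,0],"twist":[0,0,0],"grip":-1},{"translation":[0,0,0],"twist":[0,0,0],"grip":-1}]'
python3 -c "
from h import *
go(.5042,.347,.062,188)"
```

```text
t: 55.6
tool_pos: [0.4869, 0.2532, 0.1558]
orientation: [0.205, -3.123, 0.002]
force: [0.6, -0.4, -3.8]
opening: 0.0587
t: 56.6
tool_pos: [0.4954, 0.3359, 0.1486]
orientation: [0.208, -3.113, 0.009]
force: [-0.0, -0.1, -2.4]
opening: 0.0583
t 56.60 tcp [0.4954 0.3359 0.1486] ang -172.4 open 0.0583 F [-0.  -0.1 -2.4] | shift now [-12.   10.2  86.3] | twist [-0.004 -0.022 -0.006] shift after twist [-10.2   9.8  86.6]
```

```bash

python3 -m pendant '[{"translation":[-10.5,10,0],"twist":[-0.004,-0.02,-0.006],"grip":-1},{"translation":[0,0,0],"twist":[0,0,0],"grip":-1},{"translation":[0,0,0],"twist":[0,0,0],"grip":-1},{"translation":[0,0,12],"twist":[0,0,0],"grip":-1},{"translation":[0,0,12],"twist":[0,0,0],"grip":-1},{"translation":[0,0,10],"twist":[0,0,0],"grip":-1},{"translation":[0,0,0],"twist":[0,0,0],"grip":-1},{"translation":[0,0,0],"twist":[0,0,0],"grip":-1},{"translation":[0,0,0],"twist":[0,0,0],"grip":-1},{"translation":[0,0,0],"twist":[0,0,0],"grip":-1}]'
python3 -c "
from h import *
go(.5042,.347,.062,188)"
```

```text
t: 57.6
tool_pos: [0.5045, 0.3476, 0.1098]
orientation: [0.219, -3.132, 0.001]
force: [-0.3, -1.1, -2.4]
opening: 0.0582
t 57.60 tcp [0.5045 0.3476 0.1098] ang -172.0 open 0.0582 F [-0.3 -1.1 -2.4] | shift now [ 0.3 -0.6 47.8] | twist [-0.    -0.002  0.   ] shift after twist [ 0.4 -0.6 47.8]
```

```bash

python3 -m pendant '[{"translation":[0,0,10],"twist":[0,0,0],"grip":-1},{"translation":[0,0,10],"twist":[0,0,0],"grip":-1},{"translation":[0,0,6],"twist":[0,0,0],"grip":-1},{"translation":[0,0,0],"twist":[0,0,0],"grip":-1},{"translation":[0,0,0],"twist":[0,0,0],"grip":-1},{"translation":[0,0,0],"twist":[0,0,0],"grip":-1},{"translation":[0,0,0],"twist":[0,0,0],"grip":-1},{"translation":[0,0,0],"twist":[0,0,0],"grip":-1},{"translation":[0,0,0],"twist":[0,0,0],"grip":-1},{"translation":[0,0,0],"twist":[0,0,0],"grip":-1}]'
python3 -c "
from h import *
go(.5042,.347,.062,188)"
```

```text
t: 58.6
tool_pos: [0.5054, 0.3481, 0.083]
orientation: [-0.219, 3.133, 0.001]
force: [0.2, 0.8, -3.0]
opening: 0.058
t 58.60 tcp [0.5054 0.3481 0.083 ] ang -172.0 open 0.0580 F [ 0.2  0.8 -3. ] | shift now [ 1.4 -0.9 21. ] | twist [ 0.     0.001 -0.   ] shift after twist [ 1.4 -0.9 21. ]
```

```bash

python3 -m pendant '[{"translation":[1,-1,8],"twist":[0,0,0],"grip":-1},{"translation":[0,0,7],"twist":[0,0,0],"grip":-1},{"translation":[0,0,4],"twist":[0,0,0],"grip":-1},{"translation":[0,0,0],"twist":[0,0,0],"grip":-1},{"translation":[0,0,0],"twist":[0,0,0],"grip":-1},{"translation":[0,0,0],"twist":[0,0,0],"grip":-1},{"translation":[0,0,0],"twist":[0,0,0],"grip":-1},{"translation":[0,0,0],"twist":[0,0,0],"grip":-1},{"translation":[0,0,0],"twist":[0,0,0],"grip":-1},{"translation":[0,0,0],"twist":[0,0,0],"grip":-1}]'
python3 -c "
from h import *
go(.5042,.347,.062,188)"
```

```text
t: 59.6
tool_pos: [0.5046, 0.3469, 0.0624]
orientation: [-0.219, 3.133, 0.001]
force: [0.2, 0.3, -3.3]
opening: 0.0584
t 59.60 tcp [0.5046 0.3469 0.0624] ang -172.0 open 0.0584 F [ 0.2  0.3 -3.3] | shift now [0.4 0.1 0.4] | twist [0.001 0.001 0.   ] shift after twist [0.4 0.1 0.4]
```

```bash

python3 -m pendant '[{"translation":[0,0,1.5],"twist":[0,0,0],"grip":-1},{"translation":[0,0,0],"twist":[0,0,0],"grip":-1},{"translation":[0,0,0],"twist":[0,0,0],"grip":0.35},{"translation":[0,0,0],"twist":[0,0,0],"grip":0.6},{"translation":[0,0,0],"twist":[0,0,0],"grip":0.95},{"translation":[0,0,0],"twist":[0,0,0],"grip":0.95},{"translation":[0,0,0],"twist":[0,0,0],"grip":0.95},{"translation":[0,0,0],"twist":[0,0,0],"grip":0.95},{"translation":[0,0,-15],"twist":[0,0,0],"grip":0.95},{"translation":[0,0,-25],"twist":[0,0,0],"grip":0.95}]'
python3 -m pendant '[{"translation":[0,0,-40],"twist":[0,0,0],"grip":0.95},{"translation":[0,0,-45],"twist":[0,0,0],"grip":0.95},{"translation":[0,0,-45],"twist":[0,0,0],"grip":0.95},{"translation":[0,0,-30],"twist":[0,0,0],"grip":0.95},{"translation":[35,0,0],"twist":[0,0,0],"grip":0.95},{"translation":[40,0,0],"twist":[0,0,0],"grip":0.95},{"translation":[20,0,0],"twist":[0,0,0],"grip":0.95},{"translation":[0,0,0],"twist":[0,0,0],"grip":0.95},{"translation":[0,0,0],"twist":[0,0,0],"grip":0.95},{"translation":[0,0,0],"twist":[0,0,0],"grip":0.95}]'
python3 - <<'E'
from h import *
np.set_printoptions(precision=4,suppress=True)
go(.5042,.347,.062,188)
snap("wrist",10)
for n in ("side","top"):
    i=snap(n,10); P=cloud(i); X,Y,Z=[P[...,k] for k in range(3)]
    for nm,(x,y,z0,z1) in dict(jam=(.5042,.347,.1,.115),mill=(.4733,-.2576,.125,.185),spice=(.474,-.349,.1,.12),lemon=(.55,-.3035,.032,.075)).items():
        m=(abs(X-x)<.05)&(abs(Y-y)<.045)&(Z>z0)&(Z<z1)
        if nm=="lemon": h=cv2.cvtColor(i["p"],cv2.COLOR_RGB2HSV); m=(abs(X-x)<.05)&(abs(Y-y)<.06)&(h[...,0]>18)&(h[...,0]<38)&(h[...,1]>110)
        if m.sum()>5: q=P[m]; lo,hi=np.nanpercentile(q,[1,99],axis=0); print(n,nm,m.sum(),"mid",(lo+hi)/2,"ext",hi-lo,"zmax",hi[2])
E
```

```text
t: 60.6
tool_pos: [0.5033, 0.3462, 0.1006]
orientation: [0.219, -3.131, 0.001]
force: [0.5, 0.0, 0.4]
opening: 0.0901
t: 61.6
tool_pos: [0.4099, 0.3337, 0.2843]
orientation: [-0.217, 3.12, 0.012]
force: [-0.0, -0.9, -0.3]
opening: 0.0911
t 61.60 tcp [0.4099 0.3337 0.2843] ang -172.1 open 0.0911 F [-0.  -0.9 -0.3] | shift now [-92.   -1.4 223.7] | twist [ 0.007  0.014 -0.001] shift after twist [-95.2   0.  222.3]
side jam 243 mid [0.5064 0.3446 0.1062] ext [0.0537 0.0541 0.0106] zmax 0.11151337511975819
side mill 417 mid [ 0.4736 -0.2584  0.1526] ext [0.0448 0.0449 0.0523] zmax 0.1786897350397075
side spice 326 mid [ 0.4757 -0.3522  0.1095] ext [0.0423 0.0413 0.0174] zmax 0.11824279481373448
side lemon 585 mid [ 0.5536 -0.3038  0.0379] ext [0.0573 0.078  0.0619] zmax 0.06881937003605854
top jam 55 mid [0.5103 0.3443 0.1078] ext [0.044  0.049  0.0116] zmax 0.1135531225376657
top mill 185 mid [ 0.473  -0.2562  0.1533] ext [0.0465 0.0474 0.054 ] zmax 0.18028016021691518
top spice 130 mid [ 0.4755 -0.3497  0.1109] ext [0.0425 0.0414 0.0172] zmax 0.11952328695159192
top lemon 287 mid [ 0.5537 -0.3092  0.039 ] ext [0.0594 0.0857 0.0666] zmax 0.07230479886697488
```

View pics/side10.png

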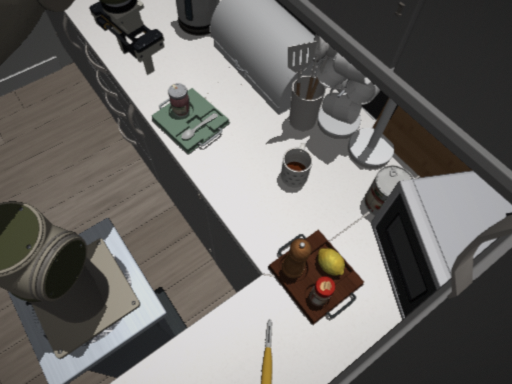

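View pics/wrist10.png

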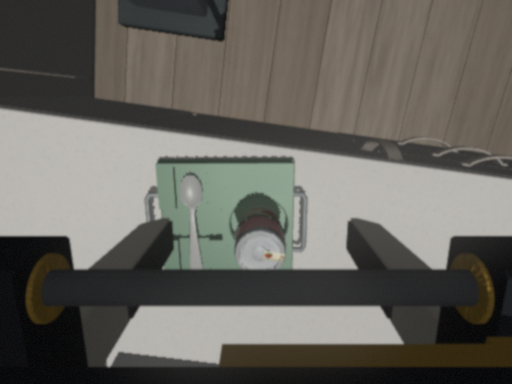

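The side view shows both carriers filled, with the mug at (296,167) and the peeler at (267,350) where they were. The wrist view shows the jam jar upright in its well at (262,245) and the spoon in its slot. Handing in.

```bash
python3 -c "
from plant import robot; print(robot.close_job())"
```

```text
the job is handed in; nothing more can be done
None
```

Both carriers are made up and the job is handed in at about 62 s of the 134 s allowed. I placed the lemon, mill, spice jar, spoon and jam jar in that order. Each was lowered to its floor before release.

Last checks, with jar and mill positions measured in the top and side cameras:

| Item | Offset from centre of its well or slot | Height check |
|---|---|---|
| Pepper mill | about 1 mm | top at 0.179–0.180 m (expected 0.180) |
| Spice jar | about 2–3 mm | top at 0.118–0.120 m (expected 0.116) |
| Jam jar | about 3 mm (side view) | top at about 0.11 m (expected 0.109) |
| Lemon | about 4 mm in x, 0–6 mm in y | seated, top at about 0.07 m (expected 0.068) |
| Teaspoon | about 4 mm along the slot, judged by eye | flat, between the slot walls |

- **Disagreements:** The two cameras differed by about 5 mm on the lemon's y. The top view put the jam jar about 4 mm further out in x than the side view, but it saw only part of the lid. Both items stay within tolerance on either reading.
- **Upright:** I judged this from the pictures and the top heights, not as a measured angle.
- **Mug and peeler:** They look unmoved in the last side picture, but I did not re-measure them.
- **Robot:** The gripper was clear of everything at hand-in, and the largest force I saw between moves was about 4 N.

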